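# Driving furniture glides with the spring hammer

### The job

Drive the nail-on glides home in all the cabinet feet with the spring hammer: draw its arm back and hook it on the catch without letting it fly, lay every foot in a pocket of the bed with its glide up, then touch the trigger so that one blow drives all the glides. Then hook the arm back again, ready for the next batch, and lay the finished feet flat and glide up in the tray, leaving the other things on the bench alone. Never let the hammer fly before every foot lies in its pocket.

Things in the scene. Friction and masses are not known exactly. Their poses are not given: they have to be found in the camera images.
- hammer_base: spring hammer, a bench machine fixed to the bench (place and turn vary): wooden base board 172 (x) x 370 (y) x 20 mm, origin at the centre of its underside, z up, y roughly to the left; bed with three pockets toward its -y end, hinge of the arm and catch post toward its +y end. A wooden tool carrier 245 mm high stands close behind it
- hammer_arm (a joint): hammer arm, rad: 0 down with its steel head on the bed, grows as it is drawn up and over to the stop at 1.75; its spring pulls it down (0.9 N m at 0, 1.8 N m when drawn). Hooked it rests at 1.62, upright. Drawn past 1.66 the catch drops over its bar by itself; ease it back on to the catch. Turns about the base's x axis
- catch (a joint): hair-trigger catch on its post, rad: 0 down (its rest, also when it holds the arm), grows as its hook lifts, to 0.35; a light spring returns it. The arm's bar lifts it to about 0.2 on its way in
- hinge_point (a point): middle of the arm's hinge axis, 75 mm above the bench. Seen from here in the base's y and z, at arm angle q the handle rod is at y = -0.205 cos q + 0.020 sin q, z = 0.205 sin q + 0.020 cos q
- handle_rod (a point): middle of the arm's round wooden handle rod, 14 mm thick, along the base's x, 116 mm free between two side straps; moves with the arm, 95 mm above the bench when down and 280 mm when hooked. It takes up to 10 N to draw. The head's edge is 42 mm from it toward the hinge
- trigger_pad (a point): middle of the top of the catch's trigger pad, 26 x 26 mm, level, 177 mm above the bench at the machine's +y end; pressed straight down with 2 to 3 N by 3 to 12 mm it frees the arm (free travel to 22 mm). Hooked, the upright arm and its head stand 85 mm from it toward -y, up to 0.29 m high
- pocket_1 (a point): pocket 1 (nearest the robot): centre of its floor, 36 mm above the bench; pockets are 48 mm apart along the base's x. Takes a foot with its 56 mm length along the base's y, either way round, 2 mm play all round inside guides 10 mm high that reach 3 mm round its corners. The floor is 36 mm wide (y): both ends of the foot hang over it, 16 mm of free air below
- pocket_2 (a point): pocket 2 (middle): centre of its floor, 36 mm above the bench; pockets are 48 mm apart along the base's x. Takes a foot with its 56 mm length along the base's y, either way round, 2 mm play all round inside guides 10 mm high that reach 3 mm round its corners. The floor is 36 mm wide (y): both ends of the foot hang over it, 16 mm of free air below
- pocket_3 (a point): pocket 3 (far): centre of its floor, 36 mm above the bench; pockets are 48 mm apart along the base's x. Takes a foot with its 56 mm length along the base's y, either way round, 2 mm play all round inside guides 10 mm high that reach 3 mm round its corners. The floor is 36 mm wide (y): both ends of the foot hang over it, 16 mm of free air below
- foot_a_center (a point): cabinet foot a, may be absent: beech block 56 x 40 x 34 mm, 60 g, with a domed steel glide (22 mm wide, cap 4 mm thick) in the middle of one 56 x 40 face. Point at the centre of the wood block. Axes: x out of the glide's face, y along the 56 mm length, z along the 40 mm width. Starts standing on a 56 x 34 side (x level, z up) on the bench to the right of the machine, glide to the front or front right
- glide_a (a joint): how far the glide of foot a is driven, m: 0 started (cap 4 mm off the wood), 0.004 home against the wood; stiff (20 N), driven by the hammer's blow
- foot_b_center (a point): cabinet foot b, may be absent: beech block 56 x 40 x 34 mm, 60 g, with a domed steel glide (22 mm wide, cap 4 mm thick) in the middle of one 56 x 40 face. Point at the centre of the wood block. Axes: x out of the glide's face, y along the 56 mm length, z along the 40 mm width. Starts standing on a 56 x 34 side (x level, z up) on the bench to the right of the machine, glide to the front or front right
- glide_b (a joint): how far the glide of foot b is driven, m: 0 started (cap 4 mm off the wood), 0.004 home against the wood; stiff (20 N), driven by the hammer's blow
- foot_c_center (a point): cabinet foot c, may be absent: beech block 56 x 40 x 34 mm, 60 g, with a domed steel glide (22 mm wide, cap 4 mm thick) in the middle of one 56 x 40 face. Point at the centre of the wood block. Axes: x out of the glide's face, y along the 56 mm length, z along the 40 mm width. Starts standing on a 56 x 34 side (x level, z up) on the bench to the right of the machine, glide to the front or front right
- glide_c (a joint): how far the glide of foot c is driven, m: 0 started (cap 4 mm off the wood), 0.004 home against the wood; stiff (20 N), driven by the hammer's blow
- tray_in (a point): open wooden tray, 160 (x) x 150 (y) x 30 mm high with 6 mm walls and floor, loose on the bench to the left of the machine; point at the centre of its inner floor, z up; room for three feet side by side along its x
- nail_tin: open food tin for nails, 74 mm across and 96 mm tall, at the right behind the feet; origin under its centre; not part of the job
- pencil: red pencil, 158 mm, lying at the far right; origin under its centre; not part of the job
- screwdriver_b: yellow-handled screwdriver, 184 mm, far right at the front edge; origin under its centre; not part of the job
- tape_roll: roll of tape lying flat, 109 mm across, 25 mm high, left of the tray; origin under its centre; not part of the job

How it is judged:
On the way, in this order (a step that is already met when the one before it is completed fails the run):
1. the arm is drawn back and rests hooked on the catch, let go (value of joint hammer_arm between 1.57 and 1.67 rad and value of joint catch below 0.03 rad and contact force between the fingers and hammer_arm below 0.5 N), for 0.3 s.
2. every foot lies in a pocket with its glide up while the arm is still hooked (all of step 1 and ((horizontal distance between foot_a_center and pocket_1 below 0.006 m and z of foot_a_center in the frame of pocket_1 between 0.013 and 0.021 m) or (horizontal distance between foot_a_center and pocket_2 below 0.006 m and z of foot_a_center in the frame of pocket_2 between 0.013 and 0.021 m) or (horizontal distance between foot_a_center and pocket_3 below 0.006 m and z of foot_a_center in the frame of pocket_3 between 0.013 and 0.021 m)) and angle between each of foot_a_center, foot_b_center, foot_c_center's own x axis and vertical below 0.12 rad and ((horizontal distance between foot_b_center and pocket_1 below 0.006 m and z of foot_b_center in the frame of pocket_1 between 0.013 and 0.021 m) or (horizontal distance between foot_b_center and pocket_2 below 0.006 m and z of foot_b_center in the frame of pocket_2 between 0.013 and 0.021 m) or (horizontal distance between foot_b_center and pocket_3 below 0.006 m and z of foot_b_center in the frame of pocket_3 between 0.013 and 0.021 m)) and ((horizontal distance between foot_c_center and pocket_1 below 0.006 m and z of foot_c_center in the frame of pocket_1 between 0.013 and 0.021 m) or (horizontal distance between foot_c_center and pocket_2 below 0.006 m and z of foot_c_center in the frame of pocket_2 between 0.013 and 0.021 m) or (horizontal distance between foot_c_center and pocket_3 below 0.006 m and z of foot_c_center in the frame of pocket_3 between 0.013 and 0.021 m))), for 0.3 s.
3. the hammer has struck: the arm is down on the feet in their pockets and every glide is driven home (value of joint hammer_arm below 0.06 rad and ((horizontal distance between foot_a_center and pocket_1 below 0.006 m and z of foot_a_center in the frame of pocket_1 between 0.013 and 0.021 m) or (horizontal distance between foot_a_center and pocket_2 below 0.006 m and z of foot_a_center in the frame of pocket_2 between 0.013 and 0.021 m) or (horizontal distance between foot_a_center and pocket_3 below 0.006 m and z of foot_a_center in the frame of pocket_3 between 0.013 and 0.021 m)) and angle between each of foot_a_center, foot_b_center, foot_c_center's own x axis and vertical below 0.12 rad and ((horizontal distance between foot_b_center and pocket_1 below 0.006 m and z of foot_b_center in the frame of pocket_1 between 0.013 and 0.021 m) or (horizontal distance between foot_b_center and pocket_2 below 0.006 m and z of foot_b_center in the frame of pocket_2 between 0.013 and 0.021 m) or (horizontal distance between foot_b_center and pocket_3 below 0.006 m and z of foot_b_center in the frame of pocket_3 between 0.013 and 0.021 m)) and ((horizontal distance between foot_c_center and pocket_1 below 0.006 m and z of foot_c_center in the frame of pocket_1 between 0.013 and 0.021 m) or (horizontal distance between foot_c_center and pocket_2 below 0.006 m and z of foot_c_center in the frame of pocket_2 between 0.013 and 0.021 m) or (horizontal distance between foot_c_center and pocket_3 below 0.006 m and z of foot_c_center in the frame of pocket_3 between 0.013 and 0.021 m)) and value of joint each of glide_a, glide_b, glide_c above 0.0032 m), for 0.1 s.
4. the arm is hooked on the catch again, let go (all of step 1), for 0.3 s.
At the end, for the whole second after the job is handed in: Every foot lies flat in the tray on its floor (not on another foot), glide up within 0.12 rad, at rest, with its glide driven at least 3.2 of 4 mm; the arm hangs hooked on the catch (1.57 to 1.67 rad, catch within 0.03 rad of its rest), untouched (all of step 4 and x of foot_a_center in the frame of tray_in between -0.065 and 0.065 m and y of foot_a_center in the frame of tray_in between -0.065 and 0.065 m and z of foot_a_center in the frame of tray_in between 0.013 and 0.022 m and angle between each of foot_a_center, foot_b_center, foot_c_center's own x axis and vertical below 0.12 rad and x of foot_b_center in the frame of tray_in between -0.065 and 0.065 m and y of foot_b_center in the frame of tray_in between -0.065 and 0.065 m and z of foot_b_center in the frame of tray_in between 0.013 and 0.022 m and x of foot_c_center in the frame of tray_in between -0.065 and 0.065 m and y of foot_c_center in the frame of tray_in between -0.065 and 0.065 m and z of foot_c_center in the frame of tray_in between 0.013 and 0.022 m and value of joint each of glide_a, glide_b, glide_c above 0.0032 m).
It fails at once if the hammer flies down while a foot is not lying in a pocket with its glide up (velocity of joint hammer_arm below -5 rad/s and value of joint hammer_arm below 0.5 rad and (angle between any of foot_a_center, foot_b_center, foot_c_center's own x axis and vertical above 0.12 rad or (distance between foot_a_center and pocket_1 above 0.023 m and distance between foot_a_center and pocket_2 above 0.023 m and distance between foot_a_center and pocket_3 above 0.023 m) or (distance between foot_b_center and pocket_1 above 0.023 m and distance between foot_b_center and pocket_2 above 0.023 m and distance between foot_b_center and pocket_3 above 0.023 m) or (distance between foot_c_center and pocket_1 above 0.023 m and distance between foot_c_center and pocket_2 above 0.023 m and distance between foot_c_center and pocket_3 above 0.023 m))).
It fails at once if another thing on the bench is knocked more than 40 mm from its place (distance of any of nail_tin, pencil, screwdriver_b, tape_roll from where it was at the start of the episode above 0.04 m).
Of foot_a, foot_b, foot_c only 2 to 3 are there at a start; the rules pass over those that are not, and their reading is None.
At some moment in a run one of foot_a, foot_b, foot_c, tray may be knocked a few centimetres aside while the robot is not near it.
It also fails if it takes over 210 s, if anything falls off the work surface, if the arm or the gripper's body presses on something with over 40 N, if the wrist force passes 120 N, or if a joint passes its speed limit or range.

### The arm

A 6-joint arm with a two-finger parallel gripper is mounted at the origin on a cart in front of the work surface, level with it; the furniture and walls round the work are solid. World frame = base frame: x ahead of the robot, y to its left, z up, the work surface at z = 0. Lengths are in m, angles in rad, forces in N, time in s.
With the tool pointing down it reaches from about 0.35 to 0.8 m from the base axis. Payload 7.3 kg.
Tool frame: the origin (TCP) lies on the centre line of the jaws, within the pads' length; the fingertips stand 25 mm ahead of it and the grasp point (between the pads) lies 6 mm ahead of it; z points along the fingers, y is the line along which they close (so a half turn about z gives the same grasp; the last joint's range is limited). The gripper opens to 85 mm and grips with 20 to 120 N. Pads are 22 mm wide; open, the fingers measure 114 mm over their backs; the gripper's body (76 mm by 85 mm) begins 54 mm behind the grasp point. The pads swing forward as they close: fully open they stand 13 mm farther back than shut.
Start: joints at [1.04, 0.342, 1.524, -0, 1.275, -0.146], TCP at [0.197, 0.487, 0.256] pointing down, gripper open.
Joint ranges: [-2.53, 2.53], [-0.77, 2.02], [0.04, 2.7], [-1, 4.14], [0.28, 2.66], [-3.11, 3.11]. Speed limits (rad/s): [2.57, 2.57, 3.14, 3.14, 3.14, 3.14].

### API

Orientations are given as a unit quaternion [x, y, z, w].
In Python, from bench import manip gives the robot as it stands.
- The arm moves only by the tool step_arm, never from a script. Its argument "targets" is a list of rows, each an object of numbers: "fingers": the opening, from -1 (shut) to 1 (fully open), so that 0 is half open; "x", "y", "z": the shift along the world's x, y, z in cm; "turn": the turn about the world's z in degrees. A call has 1 to 12 rows; each row is the pose to reach, as a shift and turn from the pose commanded when the call began; what a row does not reach only later rows make up. A row lasts 1/10 s, in which the tool goes at most 50 mm and 8.59 degrees, less where a joint would pass 70% of its speed; a pose out of reach is approached as far as the arm can. A call with a gripper value outside its range is refused whole. The fingers move at their own pace and stop on an object; "grip_force" is the grip in N (left out, the last holds). Time passes only in rows, so rows that repeat a pose let the fingers close. It gives the time, the measured TCP pose, the force, the opening and the grip force at its end, in the units of the state.
- manip.observe(): the state, without advancing time (a new reading comes with each control period).
- manip.read_camera(name): name is "side" or "top"; returns a dict with "img" (420x560x3 uint8, red, green, blue), "depth" (420x560 float32, m along the optical axis (not along the pixel's ray), 0 where there is no reading), "fx", "fy", "cx", "cy" (pixels), "xyz" and "rotation" of the camera in the world. Camera axes: x right, y up, looking along -z (the intrinsics and any distortion apply to the point x, -y, -z); pixel columns grow to the right and rows downward; lengths in m; the calibration is good to about 2 mm. A picture is of the moment at which its call begins.
- manip.job_done(): hands the job in; it is judged then, once.
The state is a dict: "time_s": time; "joints": joint angles; "dq": joint speeds; "tau": joint torques, N m; "tool_pos": TCP position; "orientation": TCP orientation; "wrist_force": force on the tool from outside, world axes, zero at the start; "torque": the same for the moment, N m; "finger_gap": finger opening in m; "finger_force": force on a finger pad.
Only numpy, scipy, OpenCV 4.12 (cv2) and the standard library are available. Lean on these libraries where they do the work, as an engineer would, in place of code of your own. Each camera call takes 0.05 s, during which the arm holds its last target. There are 200 camera calls.

## Working session

There is one attempt and no reset: what is moved stays moved. The work goes in short steps, Python scripts to look and compute and a tool call to move; the robot and the scene stay as the last step left them, time stands still between calls to the robot, and variables do not carry over. Pictures are saved under pics/ and viewed, at most 14 in all, crops included, and the job is handed in when it is done.

Besides the shell and the picture viewer there is one more tool, called after "Request:" as name([rows], argument=value, ...), one row to a line, values as JSON. step_arm: Moves the arm, as the interface text tells. Its arguments: {"type":"object","properties":{"targets":{"type":"array"},"grip_force":{"type":"number"}},"required":["targets"]}

```bash
ls; mkdir -p pics
cat > h.py <<'E'
import numpy as np, cv2
from bench import manip
def cam(n):
    c=manip.read_camera(n); return c
def pts(c):
    d=c["depth"]; v,u=np.mgrid[0:d.shape[0],0:d.shape[1]]
    p=np.stack([(u-c["cx"])/c["fx"]*d,-(v-c["cy"])/c["fy"]*d,-d],-1)
    R=np.array(c["rotation"]); 
    if R.shape!=(3,3):
        from scipy.spatial.transform import Rotation as Ro; R=Ro.from_quat(R).as_matrix()
    w=p@R.T+np.array(c["xyz"]); w[d<=0]=np.nan; return w
def save(c,n): cv2.imwrite("pics/"+n+".png",c["img"][:,:,::-1])
E
python3 - <<'E'
from h import *
s=manip.observe(); print({k:np.round(v,3) for k,v in s.items()})
for n in("side","top"):
    c=cam(n); save(c,n+"0"); np.savez("pics/"+n+"0.npz",**c); print(n,c["xyz"],c["rotation"],c["fx"],c["cx"],c["cy"])
E
```

```text
pics
{'time_s': np.float64(0.0), 'joints': array([ 1.04 ,  0.343,  1.525, -0.   ,  1.275, -0.146]), 'dq': array([-0.   , -0.001,  0.   ,  0.001, -0.   , -0.   ]), 'tau': array([ 2.0000e-03, -4.3369e+01, -2.4601e+01,  0.0000e+00,  8.0000e-03,
        0.0000e+00]), 'tool_pos': array([0.197, 0.486, 0.256]), 'orientation': array([ 0.191,  0.982, -0.001, -0.   ]), 'wrist_force': array([-0.167, -0.821,  0.028]), 'torque': array([ 0.007, -0.001,  0.045]), 'finger_force': np.float64(0.0), 'finger_gap': np.float64(0.086)}
side [ 0.31236105 -1.21468732  0.69303184] [ 0.53518017 -0.05891353 -0.09124108  0.83772695] 386.3113907776433 276.78040533592866 204.7980992587033
top [ 0.45013476 -0.01006254  1.58588703] [-0.01603971  0.03142792  0.71355797 -0.69970711] 412.1259458648927 279.62404281424665 211.44224893119932
```

View pics/top0.png

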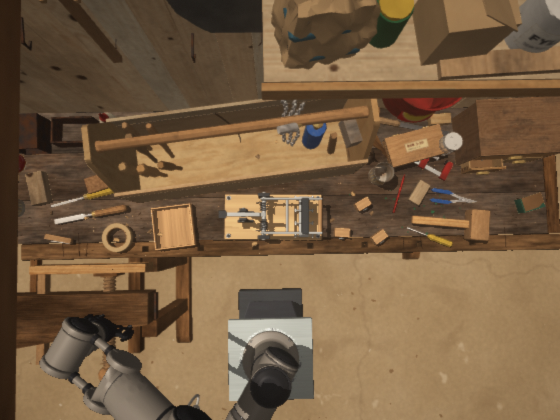

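View pics/side0.png

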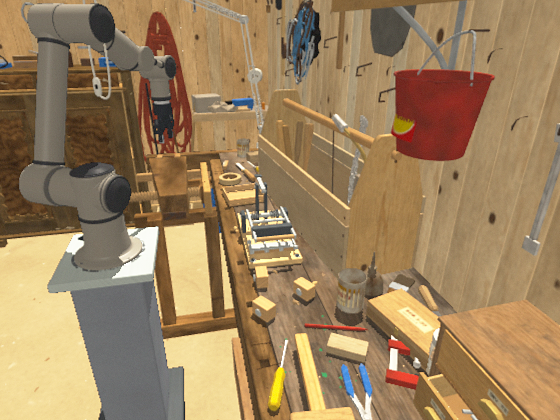

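The top view shows the machine at about (272,216), with its hinge and post to the left and the head at (305,216). Three feet are at (363,204), (343,232) and (380,237), and the tray is at (174,227). I'll measure these next.

Run:
```python
from h import *
c=dict(np.load("pics/top0.npz")); w=pts(c)
crop=c["img"][185:255,140:400,::-1]; cv2.imwrite("pics/crop0.png",cv2.resize(crop,None,fx=3,fy=3,interpolation=cv2.INTER_CUBIC))
np.set_printoptions(precision=3,suppress=True)
print("bench z",np.nanmedian(w[205:225,195:215,2]))
for n,(u,v) in dict(a=(363,204),b=(343,232),c=(380,237)).items():
    r=w[v-14:v+15,u-14:u+15].reshape(-1,3); m=(r[:,2]>.033)&(r[:,2]<.06)
    q=r[m]; rect=cv2.minAreaRect((q[:,:2]*1000).astype(np.float32)); print(n,m.sum(),q.mean(0),rect)
# base board / tray
for n,(v0,v1,u0,u1,z0,z1) in dict(tray=(200,255,148,200,.02,.045),board=(190,245,220,328,.012,.03)).items():
    r=w[v0:v1,u0:u1].reshape(-1,3); q=r[(r[:,2]>z0)&(r[:,2]<z1)]
    print(n,len(q),cv2.minAreaRect((q[:,:2]*1000).astype(np.float32)),np.median(q[:,2]))
hi=w[190:245,218:330]; 
for (v,u) in [(216,305),(216,318),(216,299),(216,262),(216,250),(216,235),(216,226)]: print(u,v,w[v,u])
t=w[213:221,150:200]
```

```text
bench z -0.00020177569745494228
a 130 [ 0.578 -0.359  0.039] ((578.1018676757812, -359.3035888671875), (33.290313720703125, 56.59297561645508), 28.817447662353516)
b 130 [ 0.472 -0.278  0.039] ((471.93377685546875, -277.97625732421875), (54.7712287902832, 30.17902946472168), 88.88176727294922)
c 128 [ 0.453 -0.418  0.039] ((452.6725158691406, -417.885986328125), (33.499183654785156, 57.21135711669922), 35.411434173583984)
tray 313 ((520.4893188476562, 362.12506103515625), (188.52215576171875, 153.54908752441406), 6.001660346984863) 0.028811884753182193
board 2953 ((529.0888671875, -8.991043090820312), (393.4580383300781, 201.11631774902344), 85.71533966064453) 0.01954401006930162
305 216 [ 0.531 -0.134  0.111]
318 216 [ 0.531 -0.183  0.094]
299 216 [ 0.536 -0.118  0.033]
262 216 [0.53  0.019 0.171]
250 216 [0.531 0.06  0.173]
235 216 [0.532 0.112 0.172]
226 216 [0.533 0.143 0.167]
```

View pics/crop0.png

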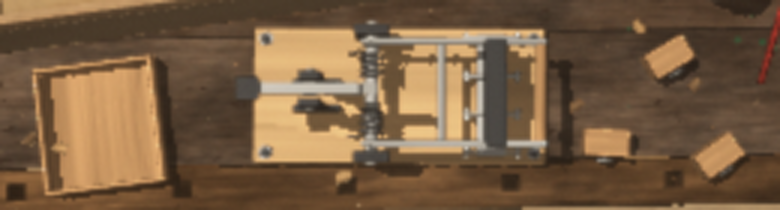

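The crop confirms the layout: the rod is at u≈321, the head at 305, the pad at (222,213), and the glides face the front. Next I fit the machine's yaw and its points.

```bash
cat > m.py <<'E'
from h import *
np.set_printoptions(precision=4,suppress=True)
def machine(w):
    # board edges along y: front/back boundary rows of z~.02 for each column
    fr=[];bk=[]
    for u in range(228,258):
        col=w[188:248,u]; ok=np.where((col[:,2]>.014)&(col[:,2]<.026)&(col[:,0]>.42)&(col[:,0]<.63))[0]
        if len(ok)>3: fr.append(col[ok[-1],:2]); bk.append(col[ok[0],:2])
    out=[]
    for e in(fr,bk):
        vx,vy,x0,y0=cv2.fitLine(np.array(e,np.float32),cv2.DIST_HUBER,0,.001,.001).ravel(); out.append((np.arctan2(-vx*np.sign(vy),abs(vy)),x0-vx/vy*y0))
    return out
if __name__=="__main__":
    c=dict(np.load("pics/top0.npz")); w=pts(c)
    print("edges yaw,x at y=0",machine(w))
    r=w[190:245,316:326].reshape(-1,3); q=r[(r[:,2]>.08)&(r[:,2]<.112)]; print("rod",len(q),q.min(0),q.max(0),np.median(q,0))
    l=cv2.fitLine(q[:,:2].astype(np.float32),cv2.DIST_HUBER,0,.001,.001).ravel(); print(l, "yaw",np.arctan2(l[1]*np.sign(l[0]),abs(l[0])))
    r=w[205:225,214:232].reshape(-1,3); q=r[(r[:,2]>.16)&(r[:,2]<.19)&(r[:,1]>.14)]; print("pad",len(q),q.mean(0),q.min(0),q.max(0))
    r=w[190:245,298:312].reshape(-1,3); q=r[(r[:,2]>.10)&(r[:,2]<.125)]; print("head",len(q),q.mean(0),q.min(0),q.max(0))
    r=w[190:250,218:330].reshape(-1,3); q=r[(r[:,2]>.013)&(r[:,2]<.026)&(r[:,0]>.43)&(r[:,0]<.63)]; print("board ext",np.percentile(q,[.5,99.5],axis=0))
    r=w[195:258,145:205].reshape(-1,3); q=r[(r[:,2]>.022)&(r[:,2]<.04)&(r[:,0]<.61)&(r[:,0]>.42)]; print("tray",len(q),cv2.minAreaRect((q[:,:2]*1000).astype(np.float32)))
    r=w[195:258,145:205].reshape(-1,3); q=r[(r[:,2]>.003)&(r[:,2]<.010)]; print("trayfloor",len(q),q.mean(0))
E
python3 m.py
```

```text
edges yaw,x at y=0 [(np.float32(-0.017813759), np.float32(0.45264977)), (np.float32(-0.030304505), np.float32(0.62138283))]
rod 150 [ 0.4689 -0.1953  0.0903] [ 0.5963 -0.1729  0.1081] [ 0.5307 -0.1869  0.0996]
[ 0.9997 -0.0228  0.5306 -0.1868] yaw -0.022826774
pad 60 [0.5394 0.1555 0.1768] [0.529  0.1417 0.167 ] [0.5507 0.1697 0.1855]
head 276 [ 0.5339 -0.1336  0.1092] [ 0.4696 -0.1581  0.1004] [ 0.5972 -0.108   0.1181]
board ext [[ 0.4477 -0.1968  0.0133]
 [ 0.6246  0.1668  0.0258]]
tray 290 ((520.7186279296875, 362.149169921875), (188.98324584960938, 153.54908752441406), 6.00166130065918)
trayfloor 1242 [0.507  0.3571 0.0059]
```

Request:
step_arm([
  {"x":33.6,"y":-67.2,"z":2,"turn":20.7,"fingers":0},
  {"x":33.6,"y":-67.2,"z":2,"turn":20.7,"fingers":0},
  {"x":33.6,"y":-67.2,"z":2,"turn":20.7,"fingers":0},
  {"x":33.6,"y":-67.2,"z":2,"turn":20.7,"fingers":0},
  {"x":33.6,"y":-67.2,"z":2,"turn":20.7,"fingers":0},
  {"x":33.6,"y":-67.2,"z":2,"turn":20.7,"fingers":0},
  {"x":33.6,"y":-67.2,"z":2,"turn":20.7,"fingers":0},
  {"x":33.6,"y":-67.2,"z":2,"turn":20.7,"fingers":0},
  {"x":33.6,"y":-67.2,"z":2,"turn":20.7,"fingers":0},
  {"x":33.6,"y":-67.2,"z":2,"turn":20.7,"fingers":0},
  {"x":33.6,"y":-67.2,"z":2,"turn":20.7,"fingers":0},
  {"x":33.6,"y":-67.2,"z":2,"turn":20.7,"fingers":0},
])

```text
time_s: 1.3
tool_pos: [0.4621, -0.0445, 0.272]
orientation: [0.012, 1.0, 0.0, -0.0]
wrist_force: [1.0, 0.7, 0.8]
finger_gap: 0.0426
finger_force: 0.0
```

Request:
step_arm([
  {"x":7.1,"y":-14.1},
  {"x":7.1,"y":-14.1},
  {"x":7.1,"y":-14.1},
  {"x":7.1,"y":-14.1,"z":-4},
  {"x":7.1,"y":-14.1,"z":-8},
  {"x":7.1,"y":-14.1,"z":-8},
])

```text
schema error: expected keys fingers, x, y, z, turn
```

Run:
```python
from h import *
s=manip.observe(); print(s["tool_pos"],s["orientation"],s["wrist_force"])
c=cam("side"); save(c,"side1"); cv2.imwrite("pics/side1c.png",cv2.resize(c["img"][150:330,200:360,::-1],None,fx=3,fy=3))
```

```text
[ 0.46205045 -0.04453821  0.27200194] [ 1.19867658e-02  9.99928135e-01  1.70771095e-04 -1.14717998e-04] [1.01632863 0.67187124 0.81764763]
```

View pics/side1c.png

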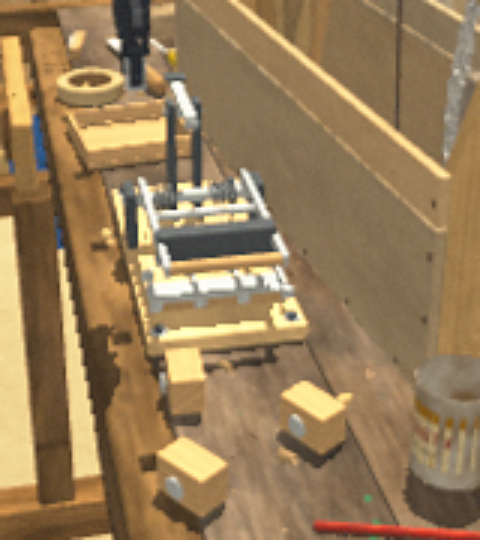

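The crop shows the arm down, with the white pocket guides in front of the head, and three feet with their glides toward the front. Each row needs all its keys, so I'll repeat the move with them.

Request:
step_arm([
  {"x":7.1,"y":-14.1,"z":0,"turn":0,"fingers":0},
  {"x":7.1,"y":-14.1,"z":0,"turn":0,"fingers":0},
  {"x":7.1,"y":-14.1,"z":0,"turn":0,"fingers":0},
  {"x":7.1,"y":-14.1,"z":0,"turn":0,"fingers":0},
  {"x":7.1,"y":-14.1,"z":-4,"turn":0,"fingers":0},
  {"x":7.1,"y":-14.1,"z":-8,"turn":0,"fingers":0},
  {"x":7.1,"y":-14.1,"z":-11,"turn":0,"fingers":0},
  {"x":7.1,"y":-14.1,"z":-11,"turn":0,"fingers":0},
  {"x":7.1,"y":-14.1,"z":-11,"turn":0,"fingers":0},
])

```text
time_s: 2.25
tool_pos: [0.5328, -0.183, 0.1626]
orientation: [0.012, 1.0, 0.0, -0.0]
wrist_force: [-0.3, 1.1, 1.0]
finger_gap: 0.0426
finger_force: 0.0
```

Run:
```python
from h import *
s=manip.observe(); print(s["tool_pos"],s["orientation"],s["wrist_force"])
c=cam("side"); save(c,"side2"); cv2.imwrite("pics/side2c.png",cv2.resize(c["img"][150:330,200:360,::-1],None,fx=3,fy=3))
```

```text
[ 0.53280393 -0.18302517  0.16256523] [ 1.15663318e-02  9.99933061e-01  2.11051545e-04 -2.22889751e-04] [-0.26354189  1.0850705   0.96072382]
```

View pics/side2c.png

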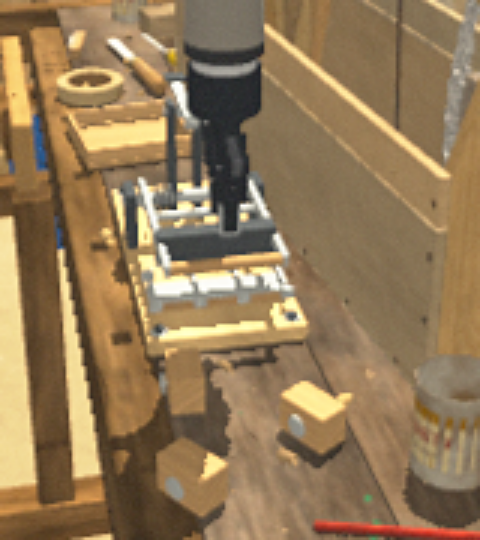

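The gripper hangs just over the rod, beside the head, so I can go down and grip.

Request:
step_arm([
  {"x":0,"y":-0.2,"z":-3,"turn":0,"fingers":0},
  {"x":0,"y":-0.2,"z":-6.2,"turn":0,"fingers":0},
  {"x":0,"y":-0.2,"z":-6.2,"turn":0,"fingers":0},
  {"x":0,"y":-0.2,"z":-6.2,"turn":0,"fingers":-1},
  {"x":0,"y":-0.2,"z":-6.2,"turn":0,"fingers":-1},
  {"x":0,"y":-0.2,"z":-6.2,"turn":0,"fingers":-1},
  {"x":0,"y":-0.2,"z":-6.2,"turn":0,"fingers":-1},
  {"x":0,"y":-0.2,"z":-6.2,"turn":0,"fingers":-1},
  {"x":0,"y":-0.2,"z":-6.2,"turn":0,"fingers":-1},
], grip_force=80)

```text
time_s: 3.2
tool_pos: [0.534, -0.1894, 0.1031]
orientation: [0.012, 1.0, -0.004, 0.002]
wrist_force: [-2.8, -12.8, -0.0]
finger_gap: 0.0113
finger_force: 77.9
```

Run:
```python
import numpy as np
for q in np.r_[0:1.70:18j]:
    print(round(q,2), (np.round([(-.205*np.cos(q)+.02*np.sin(q)+.205)*100,(.205*np.sin(q)+.02*np.cos(q)-.02)*100],1)))
for q in (1.62,1.66,1.7,1.72): print(round(q,2), (np.round([(-.205*np.cos(q)+.02*np.sin(q)+.205)*100,(.205*np.sin(q)+.02*np.cos(q)-.02)*100],2)))
```

```text
0.0 [0. 0.]
0.1 [0.3 2. ]
0.2 [0.8 4. ]
0.3 [1.5 6. ]
0.4 [2.4 7.8]
0.5 [3.5 9.6]
0.6 [ 4.7 11.2]
0.7 [ 6.1 12.7]
0.8 [ 7.7 14.1]
0.9 [ 9.3 15.3]
1.0 [11.1 16.3]
1.1 [13.  17.2]
1.2 [14.9 17.8]
1.3 [16.9 18.3]
1.4 [19.  18.5]
1.5 [21.  18.6]
1.6 [23.1 18.4]
1.7 [25.1 18.1]
1.62 [23.51 18.38]
1.66 [24.32 18.24]
1.7 [25.12 18.07]
1.72 [25.53 17.97]
```

Request:
step_arm([
  {"x":0,"y":0,"z":1,"turn":0,"fingers":-1},
  {"x":0,"y":0.3,"z":2,"turn":0,"fingers":-1},
  {"x":0,"y":0.5,"z":3,"turn":0,"fingers":-1},
  {"x":0,"y":0.8,"z":4,"turn":0,"fingers":-1},
  {"x":0,"y":1.1,"z":5,"turn":0,"fingers":-1},
  {"x":0,"y":1.5,"z":6,"turn":0,"fingers":-1},
  {"x":0,"y":1.9,"z":6.9,"turn":0,"fingers":-1},
  {"x":0,"y":2.4,"z":7.8,"turn":0,"fingers":-1},
  {"x":0,"y":2.4,"z":7.8,"turn":0,"fingers":-1},
])

```text
time_s: 4.1
tool_pos: [0.5345, -0.166, 0.1827]
orientation: [0.012, 1.0, -0.005, 0.004]
wrist_force: [-1.2, -18.2, 0.4]
finger_gap: 0.0115
finger_force: 78.3
```

Request:
step_arm([
  {"x":0,"y":-0.3,"z":0.2,"turn":0,"fingers":-1},
  {"x":0,"y":0.3,"z":1.1,"turn":0,"fingers":-1},
  {"x":0,"y":0.8,"z":2.0,"turn":0,"fingers":-1},
  {"x":0,"y":1.4,"z":2.8,"turn":0,"fingers":-1},
  {"x":0.1,"y":2.0,"z":3.6,"turn":0,"fingers":-1},
  {"x":0.1,"y":2.7,"z":4.3,"turn":0,"fingers":-1},
  {"x":0.1,"y":3.4,"z":5.1,"turn":0,"fingers":-1},
  {"x":0.1,"y":4.2,"z":5.8,"turn":0,"fingers":-1},
  {"x":0.1,"y":5.0,"z":6.4,"turn":0,"fingers":-1},
  {"x":0.1,"y":5.0,"z":6.4,"turn":0,"fingers":-1},
])

```text
time_s: 5.1
tool_pos: [0.5356, -0.1153, 0.2474]
orientation: [0.012, 1.0, -0.005, 0.005]
wrist_force: [-0.5, -16.0, 7.1]
finger_gap: 0.0107
finger_force: 78.3
```

Request:
step_arm([
  {"x":0,"y":0.5,"z":1.0,"turn":0,"fingers":-1},
  {"x":0,"y":1.4,"z":1.6,"turn":0,"fingers":-1},
  {"x":0,"y":2.3,"z":2.1,"turn":0,"fingers":-1},
  {"x":0.1,"y":3.2,"z":2.6,"turn":0,"fingers":-1},
  {"x":0.1,"y":4.1,"z":3.1,"turn":0,"fingers":-1},
  {"x":0.1,"y":5.1,"z":3.5,"turn":0,"fingers":-1},
  {"x":0.1,"y":6.1,"z":3.8,"turn":0,"fingers":-1},
  {"x":0.2,"y":7.1,"z":4.1,"turn":0,"fingers":-1},
  {"x":0.2,"y":8.1,"z":4.3,"turn":0,"fingers":-1},
  {"x":0.2,"y":9.1,"z":4.5,"turn":0,"fingers":-1},
  {"x":0.2,"y":9.1,"z":4.5,"turn":0,"fingers":-1},
])

```text
time_s: 6.2
tool_pos: [0.5375, -0.0229, 0.294]
orientation: [0.012, 1.0, -0.004, 0.006]
wrist_force: [0.1, -8.8, 14.2]
finger_gap: 0.011
finger_force: 78.9
```

Request:
step_arm([
  {"x":0,"y":1,"z":0.3,"turn":0,"fingers":-1},
  {"x":0,"y":2,"z":0.5,"turn":0,"fingers":-1},
  {"x":0.1,"y":3,"z":0.6,"turn":0,"fingers":-1},
  {"x":0.1,"y":4,"z":0.6,"turn":0,"fingers":-1},
  {"x":0.1,"y":5,"z":0.6,"turn":0,"fingers":-1},
  {"x":0.1,"y":6,"z":0.5,"turn":0,"fingers":-1},
  {"x":0.1,"y":7,"z":0.4,"turn":0,"fingers":-1},
  {"x":0.2,"y":7.6,"z":0.3,"turn":0,"fingers":-1},
  {"x":0.2,"y":8.2,"z":0.2,"turn":0,"fingers":-1},
  {"x":0.2,"y":8.2,"z":0.2,"turn":0,"fingers":-1},
  {"x":0.2,"y":8.2,"z":0.2,"turn":0,"fingers":-1},
])

```text
time_s: 7.3
tool_pos: [0.539, 0.0608, 0.2953]
orientation: [0.011, 1.0, -0.001, 0.005]
wrist_force: [-12.7, -3.7, 26.4]
finger_gap: 0.0107
finger_force: 81.2
```

Run:
```python
from h import *
s=manip.observe(); print(s["tool_pos"],s["wrist_force"])
c=cam("side"); save(c,"side3"); cv2.imwrite("pics/side3c.png",cv2.resize(c["img"][130:270,210:330,::-1],None,fx=4,fy=4))
```

```text
[0.53897781 0.06075247 0.29532188] [-12.65536609  -3.71784085  26.43379038]
```

View pics/side3c.png

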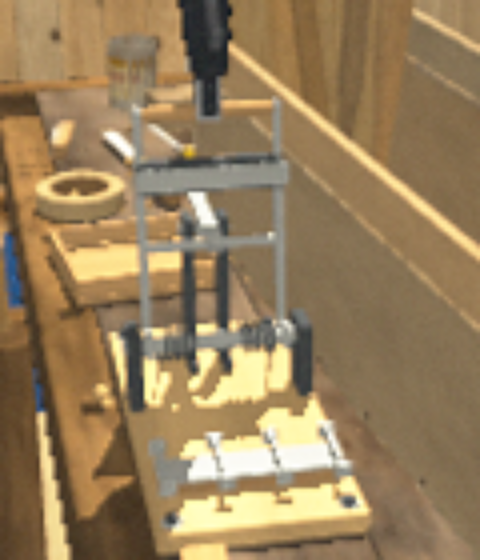

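The arm is upright and drawn, with the pads on the rod. The radial force is higher than I'd expect, so I'll probe by lowering slightly.

Request:
step_arm([
  {"x":0,"y":0,"z":-0.3,"turn":0,"fingers":-1},
  {"x":0,"y":0,"z":-0.6,"turn":0,"fingers":-1},
  {"x":0,"y":0,"z":-0.6,"turn":0,"fingers":-1},
])

```text
time_s: 7.65
tool_pos: [0.5401, 0.0608, 0.2906]
orientation: [0.012, 1.0, -0.001, 0.008]
wrist_force: [2.2, -5.9, 14.3]
finger_gap: 0.0107
finger_force: 90.2
```

Request:
step_arm([
  {"x":0,"y":0,"z":-0.3,"turn":0,"fingers":-1},
  {"x":0,"y":-0.3,"z":-0.5,"turn":0,"fingers":-1},
  {"x":0,"y":-0.6,"z":-0.5,"turn":0,"fingers":-1},
  {"x":0,"y":-0.9,"z":-0.5,"turn":0,"fingers":-1},
  {"x":0,"y":-1.2,"z":-0.5,"turn":0,"fingers":-1},
  {"x":0,"y":-1.2,"z":-0.5,"turn":0,"fingers":-1},
])

```text
time_s: 8.25
tool_pos: [0.5376, 0.0491, 0.2858]
orientation: [0.012, 1.0, -0.0, 0.004]
wrist_force: [-12.3, -2.1, 29.8]
finger_gap: 0.0104
finger_force: 109.8
```

Run:
```python
from h import *
s=manip.observe(); print(s["tool_pos"],s["wrist_force"],s["torque"])
c=cam("top"); save(c,"top4"); np.savez("pics/top4.npz",**c); cv2.imwrite("pics/top4c.png",cv2.resize(c["img"][180:250,215:330,::-1],None,fx=5,fy=5))
```

```text
[0.53761234 0.04914928 0.28580588] [-12.26647797  -2.10539099  29.78888811] [-0.10402041  2.212077    0.16786336]
```

Request:
step_arm([
  {"x":0,"y":0,"z":0,"turn":0,"fingers":-1},
  {"x":0,"y":0,"z":0,"turn":0,"fingers":-1},
  {"x":0,"y":0,"z":0,"turn":0,"fingers":-1},
], grip_force=25)

```text
time_s: 8.6
tool_pos: [0.5376, 0.0493, 0.2858]
orientation: [0.012, 1.0, -0.001, 0.004]
wrist_force: [-13.1, -0.4, 29.8]
finger_gap: 0.0104
finger_force: 109.8
```

View pics/top4c.png

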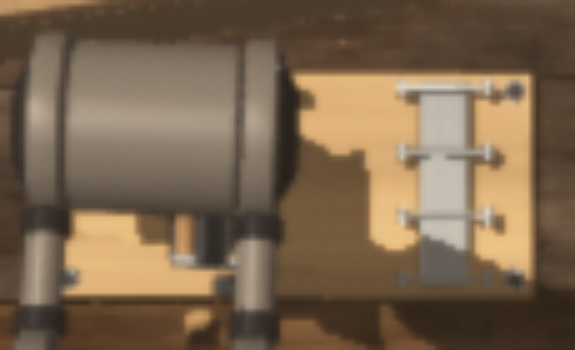

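The pocket floor strip and its guides are now clear at crop (447,185), with nothing in them. I'll ease the arm further on to the catch.

Request:
step_arm([
  {"x":0,"y":0,"z":0.4,"turn":0,"fingers":-1},
  {"x":0,"y":-0.2,"z":0.4,"turn":0,"fingers":-1},
  {"x":0,"y":-0.4,"z":0.4,"turn":0,"fingers":-1},
  {"x":0,"y":-0.4,"z":0.4,"turn":0,"fingers":-1},
])

```text
time_s: 9.0
tool_pos: [0.5375, 0.0452, 0.2866]
orientation: [0.012, 1.0, -0.0, 0.002]
wrist_force: [-6.1, -2.7, 12.2]
finger_gap: 0.0107
finger_force: 107.7
```

Request:
step_arm([
  {"x":0,"y":-0.2,"z":0.2,"turn":0,"fingers":-1},
  {"x":0,"y":-0.4,"z":0.2,"turn":0,"fingers":-1},
  {"x":0,"y":-0.4,"z":0.2,"turn":0,"fingers":-1},
])

```text
time_s: 9.3
tool_pos: [0.5374, 0.0437, 0.2868]
orientation: [0.011, 1.0, 0.002, 0.001]
wrist_force: [-3.7, 8.9, 7.6]
finger_gap: 0.0103
finger_force: 107.2
```

The y force jumped and the tool stopped, so the catch holds. Release.

Request:
step_arm([
  {"x":0,"y":0.2,"z":0,"turn":0,"fingers":-1},
  {"x":0,"y":0.2,"z":0,"turn":0,"fingers":-0.5},
  {"x":0,"y":0.2,"z":0,"turn":0,"fingers":0},
  {"x":0,"y":0.2,"z":0,"turn":0,"fingers":0},
  {"x":0,"y":0.2,"z":0,"turn":0,"fingers":0},
  {"x":0,"y":0.2,"z":0,"turn":0,"fingers":0},
])

```text
time_s: 9.9
tool_pos: [0.5378, 0.0434, 0.284]
orientation: [0.012, 1.0, 0.0, -0.0]
wrist_force: [-0.2, 0.4, -0.4]
finger_gap: 0.0428
finger_force: 0.0
```

Request:
step_arm([
  {"x":0,"y":0,"z":3,"turn":0,"fingers":0},
  {"x":0,"y":0,"z":6,"turn":0,"fingers":0},
  {"x":0,"y":0,"z":9,"turn":0,"fingers":0},
  {"x":0,"y":0,"z":9,"turn":0,"fingers":0},
])

```text
time_s: 10.3
tool_pos: [0.539, 0.0434, 0.3784]
orientation: [0.012, 1.0, -0.0, 0.004]
wrist_force: [-0.6, 0.2, -0.0]
finger_gap: 0.0428
finger_force: 0.0
```

Run:
```python
from h import *
np.set_printoptions(precision=4,suppress=True)
s=manip.observe(); print(s["tool_pos"],s["wrist_force"],s["finger_gap"])
c=cam("side"); w=pts(c)
r=w[130:280,210:330].reshape(-1,3); q=r[(r[:,2]>.255)&(r[:,2]<.30)&(r[:,1]>-.1)&(r[:,1]<.12)&(r[:,0]>.45)&(r[:,0]<.62)]; print("rod side",len(q),np.median(q,0),q.max(0))
c=dict(np.load("pics/top4.npz")); w=pts(c)
r=w[190:245,293:316].reshape(-1,3); f=r[(r[:,2]>.030)&(r[:,2]<.040)]; print(len(f),cv2.minAreaRect((f[:,:2]*1000).astype(np.float32)),np.median(f,0),f.min(0),f.max(0))
g=r[(r[:,2]>.041)&(r[:,2]<.055)]; 
b=(g[:,0]*1000//6).astype(int)
for k in np.unique(b): print(k*6,(b==k).sum(),g[b==k].mean(0),g[b==k][:,1].min(),g[b==k][:,1].max())
```

```text
[0.539  0.0434 0.3784] [-0.5628  0.1686 -0.0109] 0.042834984566356794
rod side 188 [0.5364 0.0393 0.2806] [0.6018 0.0488 0.2878]
298 ((533.261962890625, -128.03160095214844), (148.7356414794922, 71.6789779663086), 3.5962777137756348) [ 0.5313 -0.1327  0.0353] [ 0.4568 -0.1684  0.03  ] [ 0.6072 -0.0969  0.0399]
450 1 [ 0.4554 -0.1634  0.0487] -0.16340970958086978 -0.16340970958086978
456 2 [ 0.4579 -0.1318  0.0478] -0.16345232099494242 -0.10008890336434557
462 21 [ 0.4641 -0.1304  0.0461] -0.1642917299565073 -0.09678631090775473
480 2 [ 0.4838 -0.1478  0.0434] -0.1495319317929363 -0.14601172673727494
486 1 [ 0.4863 -0.116   0.043 ] -0.11596481172964283 -0.11596481172964283
492 1 [ 0.4937 -0.1238  0.0415] -0.12375199366050017 -0.12375199366050017
498 1 [ 0.5039 -0.1646  0.0491] -0.16461147981214203 -0.16461147981214203
504 16 [ 0.5079 -0.1289  0.0459] -0.16492456385313095 -0.09740553970796602
510 3 [ 0.5131 -0.144   0.0454] -0.16559273688353862 -0.10132739723907418
516 1 [ 0.5163 -0.1013  0.0495] -0.10126938225008991 -0.10126938225008991
534 2 [ 0.5364 -0.1473  0.0423] -0.1473073621869012 -0.14728875816927436
552 21 [ 0.5566 -0.1324  0.0463] -0.16656938846208819 -0.09853203091556016
558 4 [ 0.5611 -0.1251  0.0453] -0.1666804402349259 -0.09876236066204484
564 3 [ 0.5659 -0.1353  0.0451] -0.16671871902491175 -0.10261831616570177
570 2 [ 0.5726 -0.1294  0.0415] -0.13694320577576044 -0.12186146505675403
582 1 [ 0.5875 -0.1411  0.0412] -0.14110335884039468 -0.14110335884039468
588 1 [ 0.5916 -0.1261  0.041 ] -0.1261200321496419 -0.1261200321496419
594 1 [ 0.5984 -0.1678  0.0414] -0.16780102889810858 -0.16780102889810858
600 11 [ 0.6048 -0.1469  0.0463] -0.16722997791846123 -0.10334879823171234
606 10 [ 0.6074 -0.1228  0.0459] -0.16752555167177713 -0.09993865281873496
```

The arm is hooked and released, with the rod at z 0.28. The pocket centres come out at x 0.486, 0.533 and 0.581 and y about -0.131 to -0.133. Now I'll tip foot b back by pushing high on its glide face.

Request:
step_arm([
  {"x":-11.9,"y":-32.1,"z":0,"turn":0,"fingers":-1},
  {"x":-11.9,"y":-32.1,"z":0,"turn":0,"fingers":-1},
  {"x":-11.9,"y":-32.1,"z":0,"turn":0,"fingers":-1},
  {"x":-11.9,"y":-32.1,"z":0,"turn":0,"fingers":-1},
  {"x":-11.9,"y":-32.1,"z":0,"turn":0,"fingers":-1},
  {"x":-11.9,"y":-32.1,"z":0,"turn":0,"fingers":-1},
  {"x":-11.9,"y":-32.1,"z":0,"turn":0,"fingers":-1},
  {"x":-11.9,"y":-32.1,"z":-5,"turn":0,"fingers":-1},
  {"x":-11.9,"y":-32.1,"z":-10,"turn":0,"fingers":-1},
  {"x":-11.9,"y":-32.1,"z":-15,"turn":0,"fingers":-1},
  {"x":-11.9,"y":-32.1,"z":-20,"turn":0,"fingers":-1},
  {"x":-11.9,"y":-32.1,"z":-25,"turn":0,"fingers":-1},
])

```text
time_s: 11.55
tool_pos: [0.4177, -0.2767, 0.1213]
orientation: [0.012, 1.0, 0.001, -0.001]
wrist_force: [1.2, -1.3, -0.5]
finger_gap: -0.0001
finger_force: 0.0
```

Request:
step_arm([
  {"x":0,"y":0,"z":-4,"turn":0,"fingers":-1},
  {"x":0,"y":0,"z":-6,"turn":0,"fingers":-1},
  {"x":0,"y":0,"z":-6,"turn":0,"fingers":-1},
  {"x":0,"y":0,"z":-6,"turn":0,"fingers":-1},
])

```text
time_s: 11.95
tool_pos: [0.4184, -0.2772, 0.0639]
orientation: [0.012, 1.0, 0.0, -0.0]
wrist_force: [-0.1, 0.0, 0.7]
finger_gap: 0.0002
finger_force: 0.0
```

Request:
step_arm([
  {"x":0,"y":0,"z":-0.4,"turn":0,"fingers":-1},
  {"x":1,"y":0,"z":-0.4,"turn":0,"fingers":-1},
  {"x":2,"y":0,"z":-0.4,"turn":0,"fingers":-1},
  {"x":2.7,"y":0,"z":-0.4,"turn":0,"fingers":-1},
  {"x":3.3,"y":0,"z":-0.4,"turn":0,"fingers":-1},
  {"x":3.9,"y":0,"z":-0.4,"turn":0,"fingers":-1},
  {"x":4.5,"y":0,"z":-0.4,"turn":0,"fingers":-1},
  {"x":5.1,"y":0,"z":-0.4,"turn":0,"fingers":-1},
  {"x":5.7,"y":0,"z":-0.4,"turn":0,"fingers":-1},
  {"x":5.7,"y":0,"z":-0.4,"turn":0,"fingers":-1},
])

```text
time_s: 12.95
tool_pos: [0.4766, -0.2775, 0.0601]
orientation: [0.012, 1.0, -0.0, 0.0]
wrist_force: [-0.5, -0.2, 0.0]
finger_gap: -0.0
finger_force: 0.0
```

Run:
```python
from h import *
c=cam("side"); save(c,"side5"); cv2.imwrite("pics/side5c.png",cv2.resize(c["img"][220:340,220:340,::-1],None,fx=3,fy=3))
```

```text
(no output)
```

View pics/side5c.png

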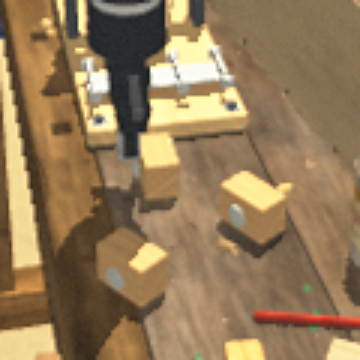

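Foot b slid without tipping, because bench friction is low. Instead I'll grip its ends lightly near the top back edge, press down and drag it back. First I clear the tool away and measure again.

Request:
step_arm([
  {"x":-1,"y":0,"z":0,"turn":0,"fingers":-1},
  {"x":-1,"y":0,"z":4,"turn":0,"fingers":0.8},
  {"x":-6,"y":0,"z":8,"turn":0,"fingers":0.8},
  {"x":-10,"y":0,"z":10,"turn":0,"fingers":0.8},
  {"x":-10,"y":0,"z":10,"turn":0,"fingers":0.8},
])

```text
time_s: 13.5
tool_pos: [0.3724, -0.2772, 0.1623]
orientation: [0.013, 1.0, -0.001, 0.0]
wrist_force: [0.5, -0.1, -0.2]
finger_gap: 0.058
finger_force: 0.0
```

```bash
cat > feet.py <<'E'
from h import *
np.set_printoptions(precision=4,suppress=True)
def feet(c,zlo=.028,zhi=.05,box=(.40,.70,-.52,-.215)):
    w=pts(c); m=(w[...,2]>zlo)&(w[...,2]<zhi)&(w[...,0]>box[0])&(w[...,0]<box[1])&(w[...,1]>box[2])&(w[...,1]<box[3])
    n,l,st,ce=cv2.connectedComponentsWithStats(m.astype(np.uint8))
    for i in range(1,n):
        if st[i,4]<50: continue
        q=w[l==i]; (x,y),(a,b),t=cv2.minAreaRect((q[:,:2]*1000).astype(np.float32))
        if a>b: a,b,t=b,a,t-90
        print("foot c=(%.1f,%.1f) n=%d w=%.1f l=%.1f normal_deg=%.1f mean=%s zmed=%.4f zmax=%.4f"%(x,y,st[i,4],a,b,t,q[:,:2].mean(0)*1000,np.median(q[:,2]),q[:,2].max()))
if __name__=="__main__":
    s=manip.observe(); print(s["tool_pos"],s["finger_gap"])
    c=cam("top"); save(c,"last"); feet(c)
E
python3 feet.py
```

```text
[ 0.3724 -0.2772  0.1623] 0.05803103931519335
foot c=(575.7,-361.2) n=141 w=39.6 l=57.1 normal_deg=29.4 mean=[ 577.5424 -359.4406] zmed=0.0386 zmax=0.0487
foot c=(505.9,-275.4) n=135 w=30.7 l=54.4 normal_deg=-0.9 mean=[ 505.8217 -275.0857] zmed=0.0393 zmax=0.0475
foot c=(450.9,-418.8) n=141 w=37.9 l=57.0 normal_deg=32.7 mean=[ 452.4187 -417.1379] zmed=0.0397 zmax=0.0455
```

Request:
step_arm([
  {"x":5,"y":0.2,"z":0,"turn":0,"fingers":0.9},
  {"x":10,"y":0.2,"z":0,"turn":0,"fingers":0.9},
  {"x":15,"y":0.2,"z":0,"turn":0,"fingers":0.9},
  {"x":15,"y":0.2,"z":-4,"turn":0,"fingers":0.9},
  {"x":15,"y":0.2,"z":-8,"turn":0,"fingers":0.9},
  {"x":15,"y":0.2,"z":-11.2,"turn":0,"fingers":0.9},
  {"x":15,"y":0.2,"z":-11.2,"turn":0,"fingers":0.9},
  {"x":15,"y":0.2,"z":-11.2,"turn":0,"fingers":0},
  {"x":15,"y":0.2,"z":-11.2,"turn":0,"fingers":0},
  {"x":15,"y":0.2,"z":-11.2,"turn":0,"fingers":0},
  {"x":15,"y":0.2,"z":-11.2,"turn":0,"fingers":0},
], grip_force=20)

```text
time_s: 14.65
tool_pos: [0.5267, -0.2761, 0.05]
orientation: [0.012, 1.0, -0.001, 0.002]
wrist_force: [0.4, 0.2, 4.5]
finger_gap: 0.0549
finger_force: 21.7
```

Request:
step_arm([
  {"x":0,"y":0,"z":1,"turn":0,"fingers":0},
  {"x":-3,"y":0,"z":1.5,"turn":0,"fingers":0},
  {"x":-6,"y":0,"z":1.5,"turn":0,"fingers":0},
  {"x":-6,"y":0,"z":1.5,"turn":0,"fingers":0},
  {"x":-6,"y":0,"z":0.7,"turn":0,"fingers":0},
  {"x":-6,"y":0,"z":-0.1,"turn":0,"fingers":0},
  {"x":-6,"y":0,"z":-0.3,"turn":0,"fingers":0},
  {"x":-6,"y":0,"z":-0.3,"turn":0,"fingers":0},
])

```text
time_s: 15.45
tool_pos: [0.4682, -0.2761, 0.047]
orientation: [0.011, 1.0, -0.001, 0.002]
wrist_force: [-0.8, 2.8, 18.2]
finger_gap: 0.055
finger_force: 24.8
```

Run:
```python
from h import *
c=cam("side"); save(c,"side6"); cv2.imwrite("pics/side6c.png",cv2.resize(c["img"][230:330,220:340,::-1],None,fx=4,fy=4))
```

```text
(no output)
```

View pics/side6c.png

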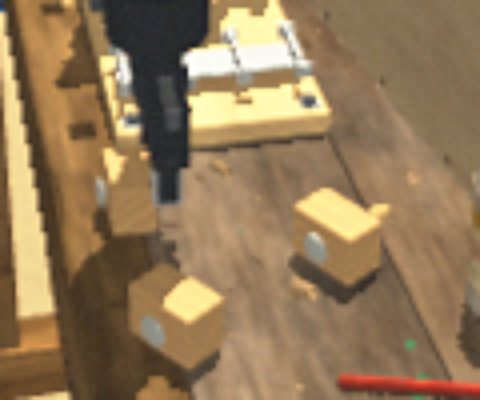

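The foot stands in the pads with its glide to the front and 18 N of press. Now I'll roll it back along the arc.

Request:
step_arm([
  {"x":0.6,"y":0,"z":0,"turn":0,"fingers":0},
  {"x":1.2,"y":0,"z":-0.1,"turn":0,"fingers":0},
  {"x":1.8,"y":0,"z":-0.3,"turn":0,"fingers":0},
  {"x":2.4,"y":0,"z":-0.6,"turn":0,"fingers":0},
  {"x":2.9,"y":0,"z":-1.0,"turn":0,"fingers":0},
  {"x":3.3,"y":0,"z":-1.4,"turn":0,"fingers":0},
  {"x":3.5,"y":0,"z":-1.7,"turn":0,"fingers":0},
])

```text
time_s: 16.2
tool_pos: [0.5018, -0.2756, 0.0277]
orientation: [0.012, 1.0, -0.0, 0.001]
wrist_force: [2.6, -0.9, 4.1]
finger_gap: 0.0542
finger_force: 20.4
```

Run:
```python
from h import *
c=cam("side"); save(c,"side7"); cv2.imwrite("pics/side7c.png",cv2.resize(c["img"][230:330,220:340,::-1],None,fx=4,fy=4))
```

```text
(no output)
```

View pics/side7c.png

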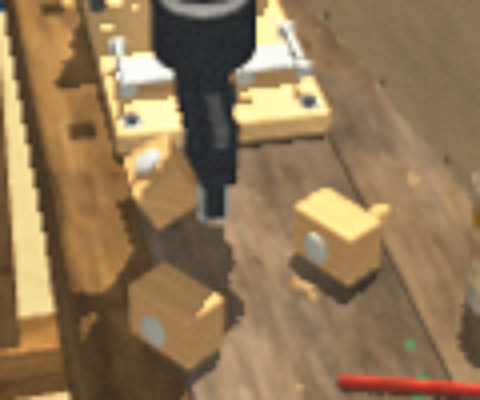

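It works: b is rolled by more than 50° with its glide facing up and forward. A little more, then I release it so that it drops flat.

Request:
step_arm([
  {"x":0.5,"y":0,"z":-0.2,"turn":0,"fingers":0},
  {"x":0.9,"y":0,"z":-0.4,"turn":0,"fingers":0},
  {"x":0.9,"y":0,"z":-0.4,"turn":0,"fingers":0.9},
  {"x":0.9,"y":0,"z":-0.4,"turn":0,"fingers":0.9},
  {"x":0.9,"y":0,"z":-0.4,"turn":0,"fingers":0.9},
  {"x":0.9,"y":0,"z":5,"turn":0,"fingers":0.9},
  {"x":0.9,"y":0,"z":10,"turn":0,"fingers":0.9},
  {"x":-4,"y":0,"z":12,"turn":0,"fingers":0.9},
  {"x":-9,"y":0,"z":12,"turn":0,"fingers":0.9},
  {"x":-14,"y":0,"z":12,"turn":0,"fingers":0.9},
])

```text
time_s: 17.25
tool_pos: [0.3636, -0.2754, 0.1491]
orientation: [0.011, 1.0, -0.001, 0.001]
wrist_force: [0.1, -1.7, 0.4]
finger_gap: 0.0815
finger_force: 0.0
```

```bash
python3 feet.py
```

```text
[ 0.3636 -0.2754  0.1491] 0.08145613240635736
foot c=(575.5,-360.8) n=137 w=40.1 l=56.7 normal_deg=31.5 mean=[ 577.7086 -359.3071] zmed=0.0389 zmax=0.0472
foot c=(485.4,-271.6) n=135 w=34.2 l=54.3 normal_deg=-1.3 mean=[ 484.6104 -271.6444] zmed=0.0345 zmax=0.0477
foot c=(450.6,-419.5) n=140 w=38.2 l=56.4 normal_deg=36.2 mean=[ 452.2677 -417.5259] zmed=0.0394 zmax=0.0482
```

Request:
step_arm([
  {"x":5,"y":0.4,"z":0,"turn":0,"fingers":0.95},
  {"x":10,"y":0.4,"z":0,"turn":0,"fingers":0.95},
  {"x":12.1,"y":0.4,"z":-3,"turn":0,"fingers":0.95},
  {"x":12.1,"y":0.4,"z":-7,"turn":0,"fingers":0.95},
  {"x":12.1,"y":0.4,"z":-10,"turn":0,"fingers":0.95},
  {"x":12.1,"y":0.4,"z":-11.8,"turn":0,"fingers":0.95},
  {"x":12.1,"y":0.4,"z":-11.8,"turn":0,"fingers":0.95},
  {"x":12.1,"y":0.4,"z":-11.8,"turn":0,"fingers":0},
  {"x":12.1,"y":0.4,"z":-11.8,"turn":0,"fingers":0},
  {"x":12.1,"y":0.4,"z":-11.8,"turn":0,"fingers":0},
  {"x":12.1,"y":0.4,"z":-11.8,"turn":0,"fingers":0},
], grip_force=30)

```text
time_s: 18.4
tool_pos: [0.4866, -0.2721, 0.0317]
orientation: [0.012, 1.0, -0.001, 0.001]
wrist_force: [-1.0, -0.1, 7.0]
finger_gap: 0.0552
finger_force: 33.4
```

Request:
step_arm([
  {"x":0,"y":0,"z":5,"turn":0,"fingers":0},
  {"x":0.1,"y":0,"z":10,"turn":0,"fingers":0},
  {"x":0.1,"y":5,"z":10,"turn":0,"fingers":0},
  {"x":0.1,"y":10,"z":10,"turn":0,"fingers":0},
  {"x":0.1,"y":14.1,"z":9,"turn":0,"fingers":0},
  {"x":0.1,"y":14.1,"z":7,"turn":0,"fingers":0},
  {"x":0.1,"y":14.1,"z":5.4,"turn":0,"fingers":0},
  {"x":0.1,"y":14.1,"z":5.4,"turn":0,"fingers":0},
])

```text
time_s: 19.2
tool_pos: [0.4857, -0.1295, 0.0828]
orientation: [0.011, 1.0, 0.001, -0.002]
wrist_force: [0.3, -0.7, -2.0]
finger_gap: 0.055
finger_force: 32.9
```

Run:
```python
from h import *
c=cam("side"); save(c,"side8"); cv2.imwrite("pics/side8c.png",cv2.resize(c["img"][200:300,220:340,::-1],None,fx=5,fy=5,interpolation=cv2.INTER_CUBIC))
print(manip.observe()["tool_pos"])
```

```text
[ 0.48636977 -0.13009865  0.08383878]
```

View pics/side8c.png

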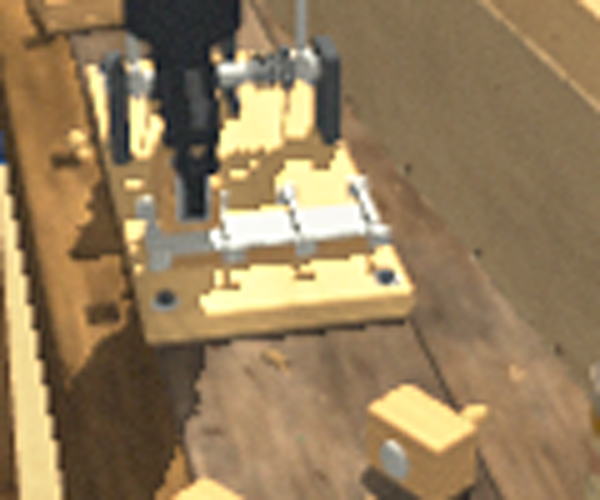

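The gripper stands over pocket 1, and the gap of 55 mm shows that the foot is held. Descend.

Request:
step_arm([
  {"x":0.1,"y":-0.1,"z":-0.6,"turn":0,"fingers":0},
  {"x":0.1,"y":-0.1,"z":-1.2,"turn":0,"fingers":0},
  {"x":0.1,"y":-0.1,"z":-1.6,"turn":0,"fingers":0},
  {"x":0.1,"y":-0.1,"z":-1.6,"turn":0,"fingers":0},
])

```text
time_s: 19.65
tool_pos: [0.4878, -0.1316, 0.0679]
orientation: [0.012, 1.0, 0.0, -0.0]
wrist_force: [-0.3, -0.4, -0.6]
finger_gap: 0.0554
finger_force: 33.1
```

Request:
step_arm([
  {"x":0,"y":0,"z":0,"turn":0,"fingers":0.8},
  {"x":0,"y":0,"z":0,"turn":0,"fingers":0.8},
  {"x":0,"y":0,"z":0,"turn":0,"fingers":0.8},
  {"x":0,"y":0,"z":5,"turn":0,"fingers":0.8},
  {"x":0,"y":0,"z":10,"turn":0,"fingers":0.8},
  {"x":-2,"y":-5,"z":10,"turn":0,"fingers":0.8},
  {"x":-7,"y":-10,"z":10,"turn":0,"fingers":0.8},
  {"x":-10,"y":-15,"z":10,"turn":0,"fingers":0.8},
  {"x":-10,"y":-17,"z":10,"turn":0,"fingers":0.8},
])

```text
time_s: 20.55
tool_pos: [0.386, -0.3019, 0.1685]
orientation: [0.011, 1.0, 0.0, -0.0]
wrist_force: [0.9, -0.4, -0.2]
finger_gap: 0.0768
finger_force: 0.0
```

```bash
cat >> feet.py <<'E'
    print("pockets"); feet(c,.058,.085,(.44,.63,-.19,-.08))
E
python3 feet.py
```

```text
[ 0.386  -0.3019  0.1685] 0.0767536555728923
foot c=(575.6,-361.4) n=137 w=39.6 l=57.7 normal_deg=30.0 mean=[ 577.5279 -359.6994] zmed=0.0387 zmax=0.0478
foot c=(455.8,-428.5) n=84 w=34.2 l=40.7 normal_deg=-53.4 mean=[ 458.4852 -427.1045] zmed=0.0391 zmax=0.0480
pockets
foot c=(485.4,-131.0) n=166 w=36.9 l=56.0 normal_deg=-1.1 mean=[ 485.339  -129.7572] zmed=0.0699 zmax=0.0838
```

Foot b sits in pocket 1, with its top at 0.070. Foot a next: turn the tool to its length axis and grip near the top back edge.

Request:
step_arm([
  {"x":5,"y":-1.2,"z":0,"turn":8,"fingers":0.95},
  {"x":10,"y":-2.4,"z":0,"turn":16,"fingers":0.95},
  {"x":15,"y":-3.6,"z":0,"turn":24,"fingers":0.95},
  {"x":20.8,"y":-4.8,"z":0,"turn":31.3,"fingers":0.95},
  {"x":20.8,"y":-4.8,"z":0,"turn":31.3,"fingers":0.95},
  {"x":20.8,"y":-4.8,"z":-4,"turn":31.3,"fingers":0.95},
  {"x":20.8,"y":-4.8,"z":-8,"turn":31.3,"fingers":0.95},
  {"x":20.8,"y":-4.8,"z":-8,"turn":31.3,"fingers":0.95},
  {"x":20.8,"y":-4.8,"z":-8,"turn":31.3,"fingers":0.95},
], grip_force=20)

```text
time_s: 21.5
tool_pos: [0.5959, -0.3492, 0.0882]
orientation: [-0.258, 0.966, 0.001, -0.0]
wrist_force: [-0.6, 0.6, 1.2]
finger_gap: 0.0831
finger_force: 0.0
```

Request:
step_arm([
  {"x":-0.1,"y":0,"z":-3.8,"turn":0,"fingers":0.95},
  {"x":-0.1,"y":0,"z":-3.8,"turn":0,"fingers":0.95},
  {"x":-0.1,"y":0,"z":-3.8,"turn":0,"fingers":0},
  {"x":-0.1,"y":0,"z":-3.8,"turn":0,"fingers":0},
  {"x":-0.1,"y":0,"z":-3.8,"turn":0,"fingers":0},
  {"x":-0.1,"y":0,"z":-3.8,"turn":0,"fingers":0},
  {"x":-0.1,"y":0,"z":-2.8,"turn":0,"fingers":0},
  {"x":-2.6,"y":-1.5,"z":-2.3,"turn":0,"fingers":0},
  {"x":-5.3,"y":-3,"z":-2.3,"turn":0,"fingers":0},
  {"x":-5.3,"y":-3,"z":-3.2,"turn":0,"fingers":0},
  {"x":-5.3,"y":-3,"z":-4,"turn":0,"fingers":0},
  {"x":-5.3,"y":-3,"z":-4.1,"turn":0,"fingers":0},
])

```text
time_s: 22.7
tool_pos: [0.5444, -0.3797, 0.05]
orientation: [-0.258, 0.966, -0.001, 0.001]
wrist_force: [-3.3, 3.7, 18.5]
finger_gap: 0.0547
finger_force: 26.1
```

Request:
step_arm([
  {"x":0.5,"y":0.3,"z":0,"turn":0,"fingers":0},
  {"x":1.05,"y":0.6,"z":-0.1,"turn":0,"fingers":0},
  {"x":1.55,"y":0.9,"z":-0.3,"turn":0,"fingers":0},
  {"x":2.1,"y":1.2,"z":-0.6,"turn":0,"fingers":0},
  {"x":2.5,"y":1.45,"z":-1.0,"turn":0,"fingers":0},
  {"x":2.85,"y":1.65,"z":-1.4,"turn":0,"fingers":0},
  {"x":3.05,"y":1.75,"z":-1.7,"turn":0,"fingers":0},
  {"x":3.45,"y":2,"z":-2.0,"turn":0,"fingers":0},
  {"x":3.8,"y":2.2,"z":-2.3,"turn":0,"fingers":0},
  {"x":3.8,"y":2.2,"z":-2.3,"turn":0,"fingers":0},
])

```text
time_s: 23.7
tool_pos: [0.5805, -0.3566, 0.0229]
orientation: [-0.259, 0.966, 0.001, -0.001]
wrist_force: [-0.1, 1.1, 1.1]
finger_gap: 0.0545
finger_force: 20.8
```

Request:
step_arm([
  {"x":0,"y":0,"z":0,"turn":0,"fingers":0.95},
  {"x":0,"y":0,"z":0,"turn":0,"fingers":0.95},
  {"x":0,"y":0,"z":0,"turn":0,"fingers":0.95},
  {"x":0,"y":0,"z":5,"turn":0,"fingers":0.95},
  {"x":0,"y":0,"z":10,"turn":0,"fingers":0.95},
  {"x":-5,"y":3,"z":13,"turn":0,"fingers":0.95},
  {"x":-10,"y":6,"z":13,"turn":0,"fingers":0.95},
  {"x":-15,"y":9,"z":13,"turn":0,"fingers":0.95},
  {"x":-18,"y":10,"z":13,"turn":0,"fingers":0.95},
])

```text
time_s: 24.6
tool_pos: [0.4102, -0.261, 0.1545]
orientation: [-0.259, 0.966, -0.0, 0.0]
wrist_force: [-0.7, 0.1, -0.1]
finger_gap: 0.0833
finger_force: 0.0
```

```bash
python3 feet.py
```

```text
[ 0.4102 -0.261   0.1545] 0.08329152786586556
foot c=(558.3,-368.2) n=141 w=39.7 l=57.0 normal_deg=30.2 mean=[ 557.8494 -367.4932] zmed=0.0337 zmax=0.0460
foot c=(452.6,-418.2) n=142 w=33.8 l=56.8 normal_deg=32.9 mean=[ 452.4135 -417.2555] zmed=0.0387 zmax=0.0477
pockets
foot c=(485.5,-130.7) n=168 w=37.0 l=55.6 normal_deg=-1.1 mean=[ 485.2317 -129.6943] zmed=0.0700 zmax=0.0841
```

Request:
step_arm([
  {"x":4,"y":-3,"z":0,"turn":0,"fingers":0.95},
  {"x":8,"y":-6,"z":0,"turn":0,"fingers":0.95},
  {"x":12,"y":-9,"z":0,"turn":0,"fingers":0.95},
  {"x":14.7,"y":-10.6,"z":-4,"turn":0,"fingers":0.95},
  {"x":14.7,"y":-10.6,"z":-8,"turn":0,"fingers":0.95},
  {"x":14.7,"y":-10.6,"z":-11,"turn":0,"fingers":0.95},
  {"x":14.7,"y":-10.6,"z":-12.3,"turn":0,"fingers":0.95},
  {"x":14.7,"y":-10.6,"z":-12.3,"turn":0,"fingers":0.95},
  {"x":14.7,"y":-10.6,"z":-12.3,"turn":0,"fingers":0},
  {"x":14.7,"y":-10.6,"z":-12.3,"turn":0,"fingers":0},
  {"x":14.7,"y":-10.6,"z":-12.3,"turn":0,"fingers":0},
  {"x":14.7,"y":-10.6,"z":-12.3,"turn":0,"fingers":0},
], grip_force=30)

```text
time_s: 25.85
tool_pos: [0.5598, -0.3694, 0.0336]
orientation: [-0.258, 0.966, -0.002, 0.001]
wrist_force: [-0.1, 0.7, 6.5]
finger_gap: 0.0558
finger_force: 33.9
```

Request:
step_arm([
  {"x":0,"y":0,"z":5,"turn":0,"fingers":0},
  {"x":0,"y":0,"z":10,"turn":-8,"fingers":0},
  {"x":-1,"y":5,"z":10,"turn":-16,"fingers":0},
  {"x":-2,"y":10,"z":10,"turn":-24,"fingers":0},
  {"x":-2.6,"y":15,"z":10,"turn":-31.1,"fingers":0},
  {"x":-2.6,"y":20,"z":10,"turn":-31.1,"fingers":0},
  {"x":-2.6,"y":23.7,"z":9,"turn":-31.1,"fingers":0},
  {"x":-2.6,"y":23.7,"z":7,"turn":-31.1,"fingers":0},
  {"x":-2.6,"y":23.7,"z":5.4,"turn":-31.1,"fingers":0},
  {"x":-2.6,"y":23.7,"z":5.4,"turn":-31.1,"fingers":0},
  {"x":-2.6,"y":23.7,"z":5.4,"turn":-31.1,"fingers":0},
])

```text
time_s: 26.95
tool_pos: [0.533, -0.1316, 0.0856]
orientation: [0.01, 1.0, -0.0, 0.0]
wrist_force: [0.8, 0.4, -1.0]
finger_gap: 0.0554
finger_force: 33.0
```

Request:
step_arm([
  {"x":0.1,"y":0,"z":-0.6,"turn":0,"fingers":0},
  {"x":0.1,"y":0,"z":-1.2,"turn":0,"fingers":0},
  {"x":0.1,"y":0,"z":-1.6,"turn":0,"fingers":0},
  {"x":0.1,"y":0,"z":-1.6,"turn":0,"fingers":0},
])

```text
time_s: 27.35
tool_pos: [0.5343, -0.1324, 0.0694]
orientation: [0.01, 1.0, -0.001, 0.001]
wrist_force: [-0.5, -3.2, 3.8]
finger_gap: 0.0552
finger_force: 33.7
```

Request:
step_arm([
  {"x":0,"y":0,"z":0,"turn":0,"fingers":0.8},
  {"x":0,"y":0,"z":0,"turn":0,"fingers":0.8},
  {"x":0,"y":0,"z":0,"turn":0,"fingers":0.8},
  {"x":0,"y":0,"z":5,"turn":0,"fingers":0.8},
  {"x":0,"y":0,"z":9,"turn":0,"fingers":0.8},
  {"x":-1,"y":-5,"z":9,"turn":0,"fingers":0.8},
  {"x":-2,"y":-10,"z":9,"turn":8,"fingers":0.95},
  {"x":-3.5,"y":-15,"z":9,"turn":16,"fingers":0.95},
  {"x":-5,"y":-20,"z":9,"turn":24,"fingers":0.95},
  {"x":-6.5,"y":-25,"z":9,"turn":32,"fingers":0.95},
  {"x":-6.5,"y":-27.4,"z":6,"turn":35.4,"fingers":0.95},
  {"x":-6.5,"y":-27.4,"z":2,"turn":35.4,"fingers":0.95},
], grip_force=20)

```text
time_s: 28.55
tool_pos: [0.4685, -0.4115, 0.09]
orientation: [-0.293, 0.956, -0.004, 0.001]
wrist_force: [0.5, 0.1, -0.4]
finger_gap: 0.0832
finger_force: 0.0
```

```bash
python3 feet.py
```

```text
[ 0.4685 -0.4115  0.09  ] 0.08323998438379085
pockets
foot c=(533.5,-130.1) n=165 w=37.7 l=52.5 normal_deg=-1.3 mean=[ 533.274  -129.9978] zmed=0.0700 zmax=0.0811
foot c=(485.4,-130.9) n=168 w=37.0 l=56.2 normal_deg=-1.1 mean=[ 485.2455 -129.7347] zmed=0.0694 zmax=0.0799
```

Request:
step_arm([
  {"x":0.1,"y":0,"z":-3.9,"turn":0,"fingers":0.95},
  {"x":0.1,"y":0,"z":-3.9,"turn":0,"fingers":0.95},
  {"x":0.1,"y":0,"z":-3.9,"turn":0,"fingers":0},
  {"x":0.1,"y":0,"z":-3.9,"turn":0,"fingers":0},
  {"x":0.1,"y":0,"z":-3.9,"turn":0,"fingers":0},
  {"x":0.1,"y":0,"z":-3.9,"turn":0,"fingers":0},
  {"x":0.1,"y":0,"z":-4.2,"turn":0,"fingers":0},
  {"x":0.1,"y":0,"z":-4.2,"turn":0,"fingers":0},
])

```text
time_s: 29.4
tool_pos: [0.4712, -0.4058, 0.0513]
orientation: [-0.295, 0.956, -0.002, 0.001]
wrist_force: [-1.4, 5.4, 20.2]
finger_gap: 0.0547
finger_force: 22.8
```

Request:
step_arm([
  {"x":0.5,"y":0.34,"z":0,"turn":0,"fingers":0},
  {"x":1.0,"y":0.68,"z":-0.1,"turn":0,"fingers":0},
  {"x":1.5,"y":1.0,"z":-0.3,"turn":0,"fingers":0},
  {"x":2.0,"y":1.35,"z":-0.6,"turn":0,"fingers":0},
  {"x":2.4,"y":1.65,"z":-1.0,"turn":0,"fingers":0},
  {"x":2.7,"y":1.85,"z":-1.4,"turn":0,"fingers":0},
  {"x":2.9,"y":2.0,"z":-1.7,"turn":0,"fingers":0},
  {"x":3.3,"y":2.25,"z":-2.1,"turn":0,"fingers":0},
  {"x":3.65,"y":2.5,"z":-2.5,"turn":0,"fingers":0},
  {"x":3.65,"y":2.5,"z":-2.5,"turn":0,"fingers":0},
])

```text
time_s: 30.4
tool_pos: [0.5059, -0.3804, 0.0215]
orientation: [-0.295, 0.956, 0.0, -0.001]
wrist_force: [-1.9, -0.3, 3.3]
finger_gap: 0.0535
finger_force: 22.0
```

Request:
step_arm([
  {"x":0,"y":0,"z":0,"turn":0,"fingers":0.95},
  {"x":0,"y":0,"z":0,"turn":0,"fingers":0.95},
  {"x":0,"y":0,"z":0,"turn":0,"fingers":0.95},
  {"x":0,"y":0,"z":5,"turn":0,"fingers":0.95},
  {"x":0,"y":0,"z":10,"turn":0,"fingers":0.95},
  {"x":-4,"y":5,"z":12,"turn":0,"fingers":0.95},
  {"x":-7,"y":10,"z":12,"turn":0,"fingers":0.95},
  {"x":-10,"y":14,"z":12,"turn":0,"fingers":0.95},
])

```text
time_s: 31.2
tool_pos: [0.4197, -0.2593, 0.1421]
orientation: [-0.294, 0.956, -0.001, 0.001]
wrist_force: [1.4, 0.2, -0.1]
finger_gap: 0.0831
finger_force: 0.0
```

```bash
python3 feet.py
```

```text
[ 0.4197 -0.2593  0.1421] 0.0830974285610418
foot c=(482.3,-393.5) n=149 w=40.3 l=56.0 normal_deg=34.9 mean=[ 482.2528 -392.9498] zmed=0.0342 zmax=0.0465
pockets
foot c=(533.4,-130.3) n=164 w=37.6 l=53.1 normal_deg=-0.9 mean=[ 533.3298 -129.9532] zmed=0.0702 zmax=0.0830
foot c=(485.4,-130.7) n=167 w=36.9 l=55.9 normal_deg=-1.1 mean=[ 485.1682 -129.6569] zmed=0.0697 zmax=0.0837
```

Request:
step_arm([
  {"x":2,"y":-5,"z":0,"turn":0,"fingers":0.95},
  {"x":4.5,"y":-9,"z":0,"turn":0,"fingers":0.95},
  {"x":7.6,"y":-13,"z":0,"turn":0,"fingers":0.95},
  {"x":7.6,"y":-15.3,"z":-3,"turn":0,"fingers":0.95},
  {"x":7.6,"y":-15.3,"z":-6,"turn":0,"fingers":0.95},
  {"x":7.6,"y":-15.3,"z":-6,"turn":0,"fingers":0.95},
], grip_force=30)

```text
time_s: 31.85
tool_pos: [0.4943, -0.412, 0.0762]
orientation: [-0.294, 0.956, 0.004, -0.002]
wrist_force: [-0.9, 0.2, -1.9]
finger_gap: 0.0833
finger_force: 0.0
```

Request:
step_arm([
  {"x":-1.2,"y":1.9,"z":0,"turn":0,"fingers":0.95},
  {"x":-1.2,"y":1.9,"z":-1.5,"turn":0,"fingers":0.95},
  {"x":-1.2,"y":1.9,"z":-3,"turn":0,"fingers":0.95},
  {"x":-1.2,"y":1.9,"z":-4.4,"turn":0,"fingers":0.95},
  {"x":-1.2,"y":1.9,"z":-4.4,"turn":0,"fingers":0.95},
  {"x":-1.2,"y":1.9,"z":-4.4,"turn":0,"fingers":0},
  {"x":-1.2,"y":1.9,"z":-4.4,"turn":0,"fingers":0},
  {"x":-1.2,"y":1.9,"z":-4.4,"turn":0,"fingers":0},
  {"x":-1.2,"y":1.9,"z":-4.4,"turn":0,"fingers":0},
])

```text
time_s: 32.75
tool_pos: [0.4848, -0.3948, 0.038]
orientation: [-0.294, 0.956, -0.001, 0.0]
wrist_force: [1.1, 0.3, 1.1]
finger_gap: 0.0555
finger_force: 33.8
```

Request:
step_arm([
  {"x":0,"y":0,"z":5,"turn":0,"fingers":0},
  {"x":0,"y":0,"z":10,"turn":-8,"fingers":0},
  {"x":2,"y":5,"z":10,"turn":-16,"fingers":0},
  {"x":4,"y":9.5,"z":10,"turn":-24,"fingers":0},
  {"x":6,"y":14,"z":10,"turn":-32,"fingers":0},
  {"x":8,"y":18.5,"z":10,"turn":-35.5,"fingers":0},
  {"x":9.8,"y":23,"z":10,"turn":-35.5,"fingers":0},
  {"x":9.8,"y":26.2,"z":10,"turn":-35.5,"fingers":0},
  {"x":9.8,"y":26.2,"z":8,"turn":-35.5,"fingers":0},
  {"x":9.8,"y":26.2,"z":5.4,"turn":-35.5,"fingers":0},
  {"x":9.8,"y":26.2,"z":5.4,"turn":-35.5,"fingers":0},
  {"x":9.8,"y":26.2,"z":5.4,"turn":-35.5,"fingers":0},
])

```text
time_s: 33.95
tool_pos: [0.5824, -0.1325, 0.0916]
orientation: [0.011, 1.0, 0.0, -0.0]
wrist_force: [0.4, -0.4, -0.2]
finger_gap: 0.0549
finger_force: 33.5
```

Request:
step_arm([
  {"x":0,"y":0,"z":-0.6,"turn":0,"fingers":0},
  {"x":0,"y":0,"z":-1.2,"turn":0,"fingers":0},
  {"x":0,"y":0,"z":-1.8,"turn":0,"fingers":0},
  {"x":0,"y":0,"z":-1.8,"turn":0,"fingers":0},
])

```text
time_s: 34.35
tool_pos: [0.5831, -0.1335, 0.0737]
orientation: [0.011, 1.0, -0.001, 0.001]
wrist_force: [1.2, -5.2, -0.1]
finger_gap: 0.0552
finger_force: 33.9
```

Request:
step_arm([
  {"x":0,"y":0,"z":0,"turn":0,"fingers":0.8},
  {"x":0,"y":0,"z":0,"turn":0,"fingers":0.8},
  {"x":0,"y":0,"z":0,"turn":0,"fingers":0.8},
  {"x":0,"y":0,"z":5,"turn":0,"fingers":0.8},
  {"x":0,"y":0,"z":9,"turn":0,"fingers":0.8},
  {"x":-3,"y":-4,"z":12,"turn":0,"fingers":0},
  {"x":-6,"y":-8,"z":15,"turn":0,"fingers":-1},
  {"x":-9,"y":-12,"z":18,"turn":0,"fingers":-1},
  {"x":-12,"y":-16,"z":21,"turn":0,"fingers":-1},
  {"x":-14,"y":-18,"z":24,"turn":0,"fingers":-1},
  {"x":-14,"y":-18,"z":27,"turn":0,"fingers":-1},
])

```text
time_s: 35.45
tool_pos: [0.4399, -0.3138, 0.3429]
orientation: [0.012, 1.0, 0.001, -0.002]
wrist_force: [1.1, -0.3, 0.2]
finger_gap: 0.0001
finger_force: 0.0
```

```bash
python3 feet.py
python3 - <<'E'
from h import *
c=cam("top"); w=pts(c); save(c,"top9")
cv2.imwrite("pics/top9c.png",cv2.resize(c["img"][185:250,140:330,::-1],None,fx=4,fy=4,interpolation=cv2.INTER_CUBIC))
r=w[205:225,210:232].reshape(-1,3); q=r[(r[:,2]>.165)&(r[:,2]<.19)&(r[:,1]>.14)]; print("pad",len(q),np.median(q,0),q.min(0),q.max(0))
E
```

```text
[ 0.4399 -0.3138  0.3429] 0.00011347871636952982
pockets
foot c=(581.7,-131.4) n=164 w=38.2 l=52.7 normal_deg=-1.3 mean=[ 581.3643 -131.132 ] zmed=0.0696 zmax=0.0820
foot c=(533.5,-130.0) n=165 w=37.5 l=52.4 normal_deg=-1.3 mean=[ 533.2757 -129.9934] zmed=0.0698 zmax=0.0795
foot c=(485.4,-131.0) n=167 w=37.0 l=56.1 normal_deg=-1.2 mean=[ 485.2161 -129.5945] zmed=0.0700 zmax=0.0817
pad 60 [0.53950006 0.15541311 0.17537276] [0.52893274 0.14147941 0.16816986] [0.55026759 0.17014697 0.18202038]
```

View pics/top9c.png

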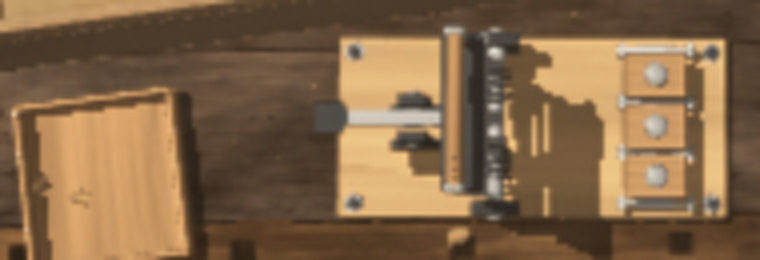

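The view shows all three feet in their pockets with glides up (crop 655,75 / 655,127 / 655,177) and the arm hooked. The trigger pad is at (330,117). I'll go over the arm to the trigger.

Request:
step_arm([
  {"x":0,"y":0,"z":5,"turn":0,"fingers":-1},
  {"x":2,"y":5,"z":7,"turn":0,"fingers":-1},
  {"x":4,"y":9.5,"z":7,"turn":0,"fingers":-1},
  {"x":6,"y":14,"z":7,"turn":0,"fingers":-1},
  {"x":8,"y":18.5,"z":7,"turn":0,"fingers":-1},
  {"x":10,"y":23,"z":7,"turn":0,"fingers":-1},
  {"x":10,"y":28,"z":7,"turn":0,"fingers":-1},
  {"x":10,"y":33,"z":7,"turn":0,"fingers":-1},
  {"x":10,"y":38,"z":7,"turn":0,"fingers":-1},
  {"x":10,"y":43,"z":7,"turn":0,"fingers":-1},
  {"x":10,"y":47.3,"z":7,"turn":0,"fingers":-1},
  {"x":10,"y":47.3,"z":7,"turn":0,"fingers":-1},
])

```text
time_s: 36.75
tool_pos: [0.5414, 0.1664, 0.4125]
orientation: [0.007, 1.0, 0.001, -0.001]
wrist_force: [-0.1, -0.7, 0.4]
finger_gap: -0.0
finger_force: 0.0
```

Request:
step_arm([
  {"x":-0.2,"y":-0.5,"z":-5,"turn":0,"fingers":-1},
  {"x":-0.2,"y":-0.5,"z":-10,"turn":0,"fingers":-1},
  {"x":-0.2,"y":-0.5,"z":-15,"turn":0,"fingers":-1},
  {"x":-0.2,"y":-0.5,"z":-19,"turn":0,"fingers":-1},
  {"x":-0.2,"y":-0.5,"z":-19,"turn":0,"fingers":-1},
  {"x":-0.2,"y":-0.5,"z":-19,"turn":0,"fingers":-1},
])

```text
time_s: 37.35
tool_pos: [0.5408, 0.1553, 0.2241]
orientation: [0.011, 1.0, 0.0, -0.0]
wrist_force: [0.9, 0.1, 1.0]
finger_gap: -0.0001
finger_force: 0.0
```

Run:
```python
from h import *
print(manip.observe()["tool_pos"],manip.observe()["wrist_force"])
```

```text
[0.54081791 0.15534863 0.22409757] [0.87487524 0.07219974 0.99325918]
```

Request:
step_arm([
  {"x":0,"y":0.3,"z":-1.5,"turn":0,"fingers":-1},
  {"x":0,"y":0.3,"z":-2.2,"turn":0,"fingers":-1},
  {"x":0,"y":0.3,"z":-2.6,"turn":0,"fingers":-1},
  {"x":0,"y":0.3,"z":-3.0,"turn":0,"fingers":-1},
  {"x":0,"y":0.3,"z":-3.0,"turn":0,"fingers":-1},
  {"x":0,"y":0.3,"z":-3.0,"turn":0,"fingers":-1},
])

```text
time_s: 37.95
tool_pos: [0.541, 0.1585, 0.1943]
orientation: [0.011, 1.0, 0.0, 0.001]
wrist_force: [0.4, 0.3, 0.4]
finger_gap: 0.0002
finger_force: 0.4
```

Run:
```python
from h import *
s=manip.observe();print(s["tool_pos"],s["wrist_force"])
c=cam("side"); w=pts(c); r=w[130:280,210:330].reshape(-1,3)
for z0,z1 in((.25,.3),(.085,.12)):
    q=r[(r[:,2]>z0)&(r[:,2]<z1)&(r[:,1]>-.22)&(r[:,1]<.12)&(r[:,0]>.45)&(r[:,0]<.62)]; print(z0,len(q),np.median(q,0))
```

```text
[0.54099396 0.15854587 0.19430501] [0.40851604 0.32370224 0.35383951]
0.25 55 [0.53903106 0.1050586  0.26434942]
0.085 1010 [ 0.53167797 -0.14414658  0.10214618]
```

Request:
step_arm([
  {"x":0,"y":0,"z":5,"turn":0,"fingers":-1},
  {"x":0,"y":0,"z":10,"turn":0,"fingers":-0.5},
  {"x":-4,"y":3,"z":12,"turn":0,"fingers":0},
  {"x":-8,"y":3,"z":14,"turn":0,"fingers":0},
  {"x":-8,"y":3,"z":14,"turn":0,"fingers":0},
])

```text
time_s: 38.5
tool_pos: [0.4577, 0.1895, 0.3375]
orientation: [0.01, 1.0, 0.001, 0.002]
wrist_force: [0.3, -0.2, -0.4]
finger_gap: 0.0425
finger_force: 0.0
```

Run:
```python
from h import *
np.set_printoptions(precision=4,suppress=True)
print(manip.observe()["tool_pos"])
c=cam("top"); w=pts(c); save(c,"top10"); cv2.imwrite("pics/top10c.png",cv2.resize(c["img"][180:260,140:340,::-1],None,fx=4,fy=4,interpolation=cv2.INTER_CUBIC))
r=w[190:245,314:328].reshape(-1,3); q=r[(r[:,2]>.08)&(r[:,2]<.115)&(r[:,0]>.485)&(r[:,0]<.58)&(r[:,1]<-.17)]; print("rod",len(q),np.median(q,0),q.min(0),q.max(0))
r=w[190:245,296:314].reshape(-1,3); q=r[(r[:,2]>.10)&(r[:,2]<.13)]; print("head",len(q),q.mean(0))
r=w[190:260,140:210].reshape(-1,3); q=r[(r[:,2]>.022)&(r[:,2]<.04)&(r[:,0]<.62)&(r[:,0]>.40)]; print("tray",len(q),cv2.minAreaRect((q[:,:2]*1000).astype(np.float32)))
q=r[(r[:,2]>.003)&(r[:,2]<.012)];print("floor",len(q),q.mean(0),cv2.minAreaRect((q[:,:2]*1000).astype(np.float32)))
```

```text
[0.4577 0.1895 0.3375]
rod 103 [ 0.5307 -0.1878  0.099 ] [ 0.487  -0.195   0.0916] [ 0.5782 -0.181   0.1111]
head 286 [ 0.5326 -0.1339  0.1086]
tray 215 ((514.3717041015625, 390.0885009765625), (197.03367614746094, 152.27191162109375), 7.107614517211914)
floor 671 [0.538  0.3896 0.0064] ((512.3717041015625, 356.1878662109375), (235.8794403076172, 266.014892578125), 0.9711674451828003)
```

View pics/top10c.png

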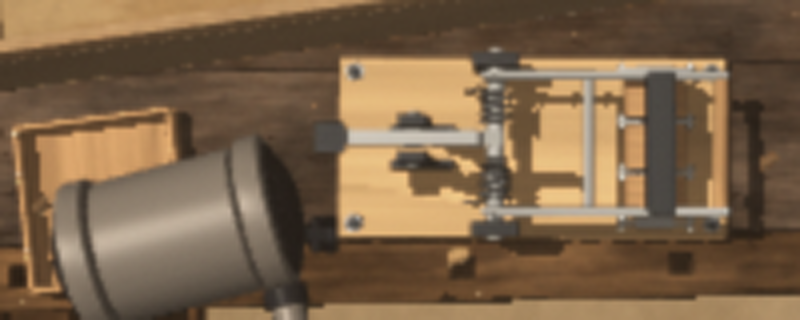

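The hammer has struck and the arm lies down on the feet. The tray has been shifted to the left, so I'll measure it again later. Now I re-cock.

Request:
step_arm([
  {"x":1,"y":-5,"z":0,"turn":0,"fingers":0},
  {"x":2,"y":-10,"z":0,"turn":0,"fingers":0},
  {"x":3,"y":-15,"z":0,"turn":0,"fingers":0},
  {"x":4,"y":-20,"z":0,"turn":0,"fingers":0},
  {"x":5,"y":-25,"z":0,"turn":0,"fingers":0},
  {"x":6,"y":-30,"z":0,"turn":0,"fingers":0},
  {"x":7.5,"y":-34,"z":-2,"turn":0,"fingers":0},
  {"x":7.5,"y":-37.8,"z":-5,"turn":0,"fingers":0},
  {"x":7.5,"y":-37.8,"z":-10,"turn":0,"fingers":0},
  {"x":7.5,"y":-37.8,"z":-15,"turn":0,"fingers":0},
  {"x":7.5,"y":-37.8,"z":-17,"turn":0,"fingers":0},
  {"x":7.5,"y":-37.8,"z":-17,"turn":0,"fingers":0},
], grip_force=50)

```text
time_s: 39.75
tool_pos: [0.5336, -0.1894, 0.1588]
orientation: [0.011, 1.0, 0.002, -0.004]
wrist_force: [0.5, -0.3, -0.1]
finger_gap: 0.0424
finger_force: 0.0
```

Request:
step_arm([
  {"x":0,"y":0,"z":-4,"turn":0,"fingers":0},
  {"x":0,"y":0,"z":-6.3,"turn":0,"fingers":0},
  {"x":0,"y":0,"z":-6.3,"turn":0,"fingers":0},
  {"x":0,"y":0,"z":-6.3,"turn":0,"fingers":-1},
  {"x":0,"y":0,"z":-6.3,"turn":0,"fingers":-1},
  {"x":0,"y":0,"z":-6.3,"turn":0,"fingers":-1},
  {"x":0,"y":0,"z":-6.3,"turn":0,"fingers":-1},
  {"x":0,"y":0,"z":-6.3,"turn":0,"fingers":-1},
])

```text
time_s: 40.55
tool_pos: [0.5368, -0.1898, 0.1024]
orientation: [0.011, 1.0, -0.001, 0.002]
wrist_force: [1.2, 2.9, 8.0]
finger_gap: 0.0123
finger_force: 49.1
```

Request:
step_arm([
  {"x":0,"y":0.1,"z":2,"turn":0,"fingers":-1},
  {"x":0,"y":0.6,"z":4,"turn":0,"fingers":-1},
  {"x":0,"y":1.3,"z":6,"turn":0,"fingers":-1},
  {"x":0,"y":2.2,"z":7.9,"turn":0,"fingers":-1},
  {"x":0,"y":3.3,"z":9.7,"turn":0,"fingers":-1},
  {"x":0,"y":4.5,"z":11.3,"turn":0,"fingers":-1},
  {"x":0,"y":5.9,"z":12.8,"turn":0,"fingers":-1},
  {"x":0,"y":7.5,"z":14.2,"turn":0,"fingers":-1},
  {"x":0,"y":7.5,"z":14.2,"turn":0,"fingers":-1},
])

```text
time_s: 41.45
tool_pos: [0.5382, -0.1165, 0.2462]
orientation: [0.01, 1.0, -0.004, 0.005]
wrist_force: [5.7, -12.6, 1.2]
finger_gap: 0.0124
finger_force: 49.8
```

Request:
step_arm([
  {"x":0,"y":0.8,"z":0.6,"turn":0,"fingers":-1},
  {"x":0,"y":1.6,"z":1.2,"turn":0,"fingers":-1},
  {"x":0,"y":3.4,"z":2.2,"turn":0,"fingers":-1},
  {"x":0,"y":5.3,"z":3.1,"turn":0,"fingers":-1},
  {"x":0,"y":7.2,"z":3.7,"turn":0,"fingers":-1},
  {"x":0.1,"y":9.2,"z":4.2,"turn":0,"fingers":-1},
  {"x":0.1,"y":11.3,"z":4.4,"turn":0,"fingers":-1},
  {"x":0.1,"y":13.3,"z":4.5,"turn":0,"fingers":-1},
  {"x":0.1,"y":15.4,"z":4.3,"turn":0,"fingers":-1},
  {"x":0.1,"y":16.6,"z":4.1,"turn":0,"fingers":-1},
  {"x":0.1,"y":17.6,"z":3.9,"turn":0,"fingers":-1},
  {"x":0.1,"y":17.6,"z":3.9,"turn":0,"fingers":-1},
])

```text
time_s: 42.65
tool_pos: [0.5415, 0.0606, 0.2872]
orientation: [0.011, 1.0, -0.002, 0.009]
wrist_force: [9.5, -5.8, 18.8]
finger_gap: 0.0118
finger_force: 55.2
```

Request:
step_arm([
  {"x":0,"y":0,"z":0,"turn":0,"fingers":-1},
  {"x":-0.1,"y":-0.4,"z":0,"turn":0,"fingers":-1},
  {"x":-0.2,"y":-0.8,"z":0,"turn":0,"fingers":-1},
  {"x":-0.2,"y":-1.2,"z":0.1,"turn":0,"fingers":-1},
  {"x":-0.2,"y":-1.6,"z":0.1,"turn":0,"fingers":-1},
  {"x":-0.2,"y":-1.6,"z":0.1,"turn":0,"fingers":-1},
])

```text
time_s: 43.25
tool_pos: [0.541, 0.0447, 0.29]
orientation: [0.011, 1.0, -0.0, 0.012]
wrist_force: [14.9, 0.4, 25.0]
finger_gap: 0.0119
finger_force: 55.7
```

Request:
step_arm([
  {"x":-0.2,"y":-0.2,"z":-0.2,"turn":0,"fingers":-1},
  {"x":-0.3,"y":-0.4,"z":-0.3,"turn":0,"fingers":-1},
  {"x":-0.3,"y":-0.4,"z":-0.3,"turn":0,"fingers":-1},
])

```text
time_s: 43.55
tool_pos: [0.5408, 0.0435, 0.2901]
orientation: [0.011, 1.0, 0.002, 0.018]
wrist_force: [19.1, 11.3, 35.7]
finger_gap: 0.0118
finger_force: 56.9
```

The catch holds, with y force +11 N and y stopped at 0.0435. Release.

Request:
step_arm([
  {"x":0.2,"y":0.2,"z":0.2,"turn":0,"fingers":-0.5},
  {"x":0.2,"y":0.2,"z":0.2,"turn":0,"fingers":0},
  {"x":0.2,"y":0.2,"z":0.2,"turn":0,"fingers":0},
  {"x":0,"y":0.2,"z":0.2,"turn":0,"fingers":0},
  {"x":0,"y":0.2,"z":0.2,"turn":0,"fingers":0},
  {"x":0,"y":0.2,"z":3,"turn":0,"fingers":0},
  {"x":0,"y":0.2,"z":7,"turn":0,"fingers":0},
  {"x":0,"y":0.2,"z":10,"turn":0,"fingers":0},
  {"x":-4,"y":-4,"z":10,"turn":0,"fingers":0},
  {"x":-8,"y":-8,"z":10,"turn":0,"fingers":0.8},
  {"x":-11,"y":-13,"z":10,"turn":0,"fingers":0.9},
  {"x":-13,"y":-18,"z":10,"turn":0,"fingers":0.9},
])

```text
time_s: 44.75
tool_pos: [0.4107, -0.1155, 0.3794]
orientation: [0.01, 1.0, 0.0, -0.0]
wrist_force: [1.1, -0.4, 0.2]
finger_gap: 0.0808
finger_force: 0.0
```

Request:
step_arm([
  {"x":0,"y":-5,"z":-5,"turn":0,"fingers":0.9},
  {"x":0,"y":-10,"z":-10,"turn":0,"fingers":0.9},
  {"x":0,"y":-14,"z":-15,"turn":0,"fingers":0.9},
  {"x":0,"y":-18,"z":-18,"turn":0,"fingers":0.9},
  {"x":0,"y":-18,"z":-18,"turn":0,"fingers":0.9},
])

```text
time_s: 45.25
tool_pos: [0.412, -0.2927, 0.201]
orientation: [0.011, 1.0, 0.0, -0.0]
wrist_force: [0.5, -0.2, -0.3]
finger_gap: 0.0813
finger_force: 0.0
```

```bash
cat > t.py <<'E'
from feet import *
s=manip.observe(); print(s["tool_pos"],s["orientation"])
c=cam("top"); w=pts(c); save(c,"top11")
feet(c,.058,.085,(.44,.63,-.19,-.08))
r=w[185:265,120:215].reshape(-1,3); q=r[(r[:,2]>.022)&(r[:,2]<.045)&(r[:,0]<.64)&(r[:,0]>.40)&(r[:,1]<.50)]
# keep the component around the tray
R=cv2.minAreaRect((q[:,:2]*1000).astype(np.float32)); print("tray",len(q),R)
m=((w[...,2]>.003)&(w[...,2]<.011)).astype(np.uint8); m[:, :120]=0; m[:,215:]=0
n,l,st,ce=cv2.connectedComponentsWithStats(m); i=1+np.argmax(st[1:,4]); q=w[l==i]
print("floor",st[i],q.mean(0),cv2.minAreaRect((q[:,:2]*1000).astype(np.float32)))
E
python3 t.py
```

```text
[ 0.412  -0.2927  0.201 ] [ 0.011   0.9999  0.0002 -0.0001]
foot c=(581.6,-131.2) n=164 w=37.9 l=52.7 normal_deg=-1.6 mean=[ 581.3343 -131.0541] zmed=0.0697 zmax=0.0816
foot c=(533.4,-130.2) n=165 w=37.4 l=52.6 normal_deg=-1.3 mean=[ 533.3131 -130.0479] zmed=0.0697 zmax=0.0779
foot c=(485.4,-130.9) n=169 w=37.0 l=56.2 normal_deg=-1.2 mean=[ 485.2499 -129.9176] zmed=0.0693 zmax=0.0794
tray 355 ((519.768310546875, 336.36334228515625), (199.26271057128906, 296.5579833984375), 6.461325168609619)
floor [146 209  39  43 953] [0.4933 0.3919 0.0067] ((494.2317199707031, 392.32196044921875), (147.81887817382812, 136.7387237548828), 5.986686706542969)
```

The tray's inner floor is centred at (0.494, 0.392), with yaw 6° and measured size 148 x 137, which fits. The slots are (0.540,0.397), (0.494,0.392) and (0.4485,0.3875). Pick c from pocket 3.

Request:
step_arm([
  {"x":4,"y":3,"z":-2,"turn":0,"fingers":0.8},
  {"x":8,"y":6,"z":-3,"turn":0,"fingers":0.8},
  {"x":12,"y":9,"z":-4,"turn":0,"fingers":0.8},
  {"x":15,"y":13,"z":-4,"turn":0,"fingers":0.8},
  {"x":17.1,"y":16,"z":-4,"turn":0,"fingers":0.8},
  {"x":17.1,"y":16,"z":-4,"turn":0,"fingers":0.8},
  {"x":17.1,"y":16,"z":-7,"turn":0,"fingers":0.8},
  {"x":17.1,"y":16,"z":-10,"turn":0,"fingers":0.8},
  {"x":17.1,"y":16,"z":-10,"turn":0,"fingers":0.8},
], grip_force=40)

```text
time_s: 46.2
tool_pos: [0.5806, -0.131, 0.0986]
orientation: [0.011, 1.0, 0.001, -0.004]
wrist_force: [-0.7, 0.9, 0.1]
finger_gap: 0.0768
finger_force: 0.0
```

Request:
step_arm([
  {"x":0.1,"y":-0.1,"z":-2.9,"turn":0,"fingers":0.8},
  {"x":0.1,"y":-0.1,"z":-2.9,"turn":0,"fingers":0.8},
  {"x":0.1,"y":-0.1,"z":-2.9,"turn":0,"fingers":0},
  {"x":0.1,"y":-0.1,"z":-2.9,"turn":0,"fingers":0},
  {"x":0.1,"y":-0.1,"z":-2.9,"turn":0,"fingers":0},
  {"x":0.1,"y":-0.1,"z":-2.9,"turn":0,"fingers":0},
])

```text
time_s: 46.8
tool_pos: [0.5857, -0.1335, 0.0756]
orientation: [0.011, 1.0, -0.001, 0.002]
wrist_force: [-0.8, -4.6, 6.8]
finger_gap: 0.0549
finger_force: 44.8
```

Request:
step_arm([
  {"x":0,"y":0,"z":3,"turn":0,"fingers":0},
  {"x":0,"y":0,"z":8,"turn":0,"fingers":0},
  {"x":0,"y":0,"z":13,"turn":0,"fingers":0},
  {"x":-1,"y":-1,"z":18,"turn":0,"fingers":0},
  {"x":-3,"y":-1,"z":23,"turn":0,"fingers":0},
  {"x":-4,"y":0,"z":28,"turn":0,"fingers":0},
  {"x":-4,"y":2,"z":32,"turn":0,"fingers":0},
  {"x":-4,"y":5,"z":33,"turn":0,"fingers":0},
  {"x":-4,"y":9,"z":33,"turn":3,"fingers":0},
  {"x":-4,"y":14,"z":33,"turn":7.3,"fingers":0},
  {"x":-4,"y":19,"z":33,"turn":7.3,"fingers":0},
  {"x":-4,"y":24,"z":33,"turn":7.3,"fingers":0},
])

```text
time_s: 48.0
tool_pos: [0.5438, 0.1097, 0.4041]
orientation: [-0.053, 0.999, 0.0, 0.0]
wrist_force: [1.3, -0.2, -0.5]
finger_gap: 0.0548
finger_force: 45.9
```

Request:
step_arm([
  {"x":0,"y":5,"z":0,"turn":0,"fingers":0},
  {"x":0,"y":10,"z":0,"turn":0,"fingers":0},
  {"x":0,"y":15,"z":0,"turn":0,"fingers":0},
  {"x":0,"y":20,"z":-3,"turn":0,"fingers":0},
  {"x":0,"y":25,"z":-7,"turn":0,"fingers":0},
  {"x":0,"y":28.7,"z":-11,"turn":0,"fingers":0},
  {"x":0,"y":28.7,"z":-15,"turn":0,"fingers":0},
  {"x":0,"y":28.7,"z":-20,"turn":0,"fingers":0},
  {"x":0,"y":28.7,"z":-25,"turn":0,"fingers":0},
  {"x":0,"y":28.7,"z":-30,"turn":0,"fingers":0},
  {"x":0,"y":28.7,"z":-32,"turn":0,"fingers":0},
  {"x":0,"y":28.7,"z":-32,"turn":0,"fingers":0},
])

```text
time_s: 49.2
tool_pos: [0.5413, 0.3931, 0.0782]
orientation: [-0.053, 0.999, -0.002, -0.005]
wrist_force: [-0.4, 0.1, -1.0]
finger_gap: 0.0548
finger_force: 45.8
```

Request:
step_arm([
  {"x":0.1,"y":0.2,"z":0,"turn":0,"fingers":0},
  {"x":0.1,"y":0.2,"z":-1,"turn":0,"fingers":0},
  {"x":0.1,"y":0.2,"z":-2,"turn":0,"fingers":0},
  {"x":0.1,"y":0.2,"z":-3,"turn":0,"fingers":0},
  {"x":0.1,"y":0.2,"z":-3.2,"turn":0,"fingers":0},
])

```text
time_s: 49.7
tool_pos: [0.545, 0.3961, 0.0503]
orientation: [-0.053, 0.999, -0.0, -0.001]
wrist_force: [-1.0, -0.3, -1.2]
finger_gap: 0.0552
finger_force: 45.9
```

Request:
step_arm([
  {"x":0,"y":0,"z":-0.4,"turn":0,"fingers":0},
  {"x":0,"y":0,"z":-0.4,"turn":0,"fingers":0},
  {"x":0,"y":0,"z":-0.4,"turn":0,"fingers":0.7},
  {"x":0,"y":0,"z":-0.4,"turn":0,"fingers":0.7},
  {"x":0,"y":0,"z":-0.4,"turn":0,"fingers":0.7},
  {"x":0,"y":0,"z":4,"turn":0,"fingers":0.7},
  {"x":0,"y":0,"z":9,"turn":0,"fingers":0.8},
  {"x":0,"y":0,"z":14,"turn":0,"fingers":0.8},
  {"x":0,"y":0,"z":19,"turn":0,"fingers":0.8},
  {"x":0,"y":-1,"z":24,"turn":0,"fingers":0.8},
  {"x":0,"y":-4,"z":28,"turn":0,"fingers":0.8},
  {"x":0,"y":-8,"z":31,"turn":-3,"fingers":0.8},
])

```text
time_s: 50.9
tool_pos: [0.5454, 0.3176, 0.3644]
orientation: [-0.028, 1.0, 0.001, 0.002]
wrist_force: [1.2, 0.0, -0.5]
finger_gap: 0.0771
finger_force: 0.0
```

Run:
```python
from feet import *
s=manip.observe(); print(s["tool_pos"],s["orientation"])
c=cam("top"); save(c,"t12"); feet(c,.033,.055,(.42,.60,.31,.47)); 
c=cam("side"); save(c,"s12"); feet(c,.033,.055,(.42,.60,.31,.47))
```

```text
[0.5454 0.3176 0.3644] [-0.0275  0.9996  0.001   0.002 ]
foot c=(538.8,380.5) n=53 w=25.3 l=31.1 normal_deg=-81.3 mean=[540.2783 379.6213] zmed=0.0393 zmax=0.0457
```

Request:
step_arm([
  {"x":0,"y":-4,"z":3,"turn":-4.5,"fingers":0.8},
  {"x":0,"y":-9,"z":3.5,"turn":-4.5,"fingers":0.8},
  {"x":0,"y":-14,"z":3.5,"turn":-4.5,"fingers":0.8},
  {"x":0,"y":-19,"z":3.5,"turn":-4.5,"fingers":0.8},
  {"x":0,"y":-24,"z":3.5,"turn":-4.5,"fingers":0.8},
  {"x":0,"y":-29,"z":3.5,"turn":-4.5,"fingers":0.8},
  {"x":0,"y":-34,"z":3.5,"turn":-4.5,"fingers":0.8},
  {"x":0,"y":-39,"z":3,"turn":-4.5,"fingers":0.8},
  {"x":-1.1,"y":-44,"z":0,"turn":-4.5,"fingers":0.8},
  {"x":-1.1,"y":-45,"z":-5,"turn":-4.5,"fingers":0.8},
  {"x":-1.1,"y":-45,"z":-10,"turn":-4.5,"fingers":0.8},
  {"x":-1.1,"y":-45,"z":-15,"turn":-4.5,"fingers":0.8},
])

```text
time_s: 52.2
tool_pos: [0.5342, -0.1333, 0.2167]
orientation: [0.013, 1.0, 0.0, 0.0]
wrist_force: [1.3, 0.4, 0.0]
finger_gap: 0.0767
finger_force: 0.0
```

Request:
step_arm([
  {"x":0,"y":0.1,"z":-5,"turn":0,"fingers":0.8},
  {"x":0,"y":0.1,"z":-9,"turn":0,"fingers":0.8},
  {"x":0,"y":0.1,"z":-12,"turn":0,"fingers":0.8},
  {"x":0,"y":0.1,"z":-14,"turn":0,"fingers":0.8},
  {"x":0,"y":0.1,"z":-14.7,"turn":0,"fingers":0.8},
  {"x":0,"y":0.1,"z":-14.7,"turn":0,"fingers":0.8},
  {"x":0,"y":0.1,"z":-14.7,"turn":0,"fingers":0},
  {"x":0,"y":0.1,"z":-14.7,"turn":0,"fingers":0},
  {"x":0,"y":0.1,"z":-14.7,"turn":0,"fingers":0},
  {"x":0,"y":0.1,"z":-14.7,"turn":0,"fingers":0},
])

```text
time_s: 53.2
tool_pos: [0.5358, -0.1325, 0.0732]
orientation: [0.013, 1.0, -0.001, 0.002]
wrist_force: [0.5, -2.4, 6.1]
finger_gap: 0.0547
finger_force: 44.5
```

Request:
step_arm([
  {"x":0,"y":0,"z":3,"turn":0,"fingers":0},
  {"x":0,"y":0,"z":8,"turn":0,"fingers":0},
  {"x":0,"y":0,"z":13,"turn":0,"fingers":0},
  {"x":0,"y":-1,"z":18,"turn":0,"fingers":0},
  {"x":0,"y":-1,"z":23,"turn":0,"fingers":0},
  {"x":0,"y":0,"z":28,"turn":0,"fingers":0},
  {"x":0,"y":2,"z":32,"turn":0,"fingers":0},
  {"x":0,"y":5,"z":33,"turn":0,"fingers":0},
  {"x":0,"y":9,"z":33,"turn":3,"fingers":0},
  {"x":0,"y":14,"z":33,"turn":7.3,"fingers":0},
  {"x":0,"y":19,"z":33,"turn":7.3,"fingers":0},
  {"x":0,"y":24,"z":33,"turn":7.3,"fingers":0},
])

```text
time_s: 54.4
tool_pos: [0.5338, 0.1103, 0.4017]
orientation: [-0.051, 0.999, 0.0, -0.0]
wrist_force: [-0.1, -0.7, -0.8]
finger_gap: 0.0551
finger_force: 46.8
```

Request:
step_arm([
  {"x":-1,"y":5,"z":0,"turn":0,"fingers":0},
  {"x":-2,"y":10,"z":0,"turn":0,"fingers":0},
  {"x":-3,"y":15,"z":0,"turn":0,"fingers":0},
  {"x":-3.8,"y":20,"z":-3,"turn":0,"fingers":0},
  {"x":-3.8,"y":25,"z":-7,"turn":0,"fingers":0},
  {"x":-3.8,"y":28.2,"z":-11,"turn":0,"fingers":0},
  {"x":-3.8,"y":28.2,"z":-15,"turn":0,"fingers":0},
  {"x":-3.8,"y":28.2,"z":-20,"turn":0,"fingers":0},
  {"x":-3.8,"y":28.2,"z":-25,"turn":0,"fingers":0},
  {"x":-3.8,"y":28.2,"z":-30,"turn":0,"fingers":0},
  {"x":-3.8,"y":28.2,"z":-30,"turn":0,"fingers":0},
  {"x":-3.8,"y":28.2,"z":-30,"turn":0,"fingers":0},
])

```text
time_s: 55.6
tool_pos: [0.4958, 0.3899, 0.1003]
orientation: [-0.051, 0.999, -0.001, -0.002]
wrist_force: [-0.9, 0.5, -2.1]
finger_gap: 0.0554
finger_force: 46.7
```

Request:
step_arm([
  {"x":0,"y":0.1,"z":-2,"turn":0,"fingers":0},
  {"x":0,"y":0.1,"z":-4,"turn":0,"fingers":0},
  {"x":0,"y":0.1,"z":-5,"turn":0,"fingers":0},
  {"x":0,"y":0.1,"z":-5.8,"turn":0,"fingers":0},
  {"x":0,"y":0.1,"z":-5.8,"turn":0,"fingers":0},
  {"x":0,"y":0.1,"z":-5.8,"turn":0,"fingers":0},
])

```text
time_s: 56.2
tool_pos: [0.4973, 0.3917, 0.0449]
orientation: [-0.051, 0.999, 0.001, 0.001]
wrist_force: [0.2, 0.2, -0.8]
finger_gap: 0.055
finger_force: 46.8
```

Request:
step_arm([
  {"x":0,"y":0,"z":-0.2,"turn":0,"fingers":0},
  {"x":0,"y":0,"z":-0.2,"turn":0,"fingers":0.7},
  {"x":0,"y":0,"z":-0.2,"turn":0,"fingers":0.7},
  {"x":0,"y":0,"z":-0.2,"turn":0,"fingers":0.7},
  {"x":0,"y":0,"z":4,"turn":0,"fingers":0.7},
  {"x":0,"y":0,"z":9,"turn":0,"fingers":0.8},
  {"x":0,"y":0,"z":14,"turn":0,"fingers":0.8},
  {"x":0,"y":0,"z":19,"turn":0,"fingers":0.8},
  {"x":0,"y":-1,"z":24,"turn":0,"fingers":0.8},
  {"x":0,"y":-4,"z":28,"turn":0,"fingers":0.8},
  {"x":0,"y":-8,"z":32,"turn":-3,"fingers":0.8},
  {"x":0,"y":-12,"z":35,"turn":-7.3,"fingers":0.8},
])

```text
time_s: 57.4
tool_pos: [0.4963, 0.2764, 0.3912]
orientation: [0.013, 1.0, 0.0, 0.001]
wrist_force: [0.9, -0.0, 0.9]
finger_gap: 0.0766
finger_force: 0.0
```

Request:
step_arm([
  {"x":0,"y":-5,"z":1,"turn":0,"fingers":0.8},
  {"x":0,"y":-10,"z":1,"turn":0,"fingers":0.8},
  {"x":0,"y":-15,"z":1,"turn":0,"fingers":0.8},
  {"x":0,"y":-20,"z":1,"turn":0,"fingers":0.8},
  {"x":0,"y":-25,"z":1,"turn":0,"fingers":0.8},
  {"x":0,"y":-30,"z":1,"turn":0,"fingers":0.8},
  {"x":0,"y":-35,"z":1,"turn":0,"fingers":0.8},
  {"x":-0.9,"y":-40,"z":-2,"turn":0,"fingers":0.8},
  {"x":-0.9,"y":-40.8,"z":-7,"turn":0,"fingers":0.8},
  {"x":-0.9,"y":-40.8,"z":-12,"turn":0,"fingers":0.8},
  {"x":-0.9,"y":-40.8,"z":-17,"turn":0,"fingers":0.8},
  {"x":-0.9,"y":-40.8,"z":-17,"turn":0,"fingers":0.8},
])

```text
time_s: 58.6
tool_pos: [0.4844, -0.1299, 0.214]
orientation: [0.013, 1.0, 0.002, -0.005]
wrist_force: [-0.8, 0.4, 0.5]
finger_gap: 0.077
finger_force: 0.0
```

Request:
step_arm([
  {"x":0.2,"y":-0.1,"z":-5,"turn":0,"fingers":0.8},
  {"x":0.2,"y":-0.1,"z":-9,"turn":0,"fingers":0.8},
  {"x":0.2,"y":-0.1,"z":-12,"turn":0,"fingers":0.8},
  {"x":0.2,"y":-0.1,"z":-14,"turn":0,"fingers":0.8},
  {"x":0.2,"y":-0.1,"z":-14.4,"turn":0,"fingers":0.8},
  {"x":0.2,"y":-0.1,"z":-14.4,"turn":0,"fingers":0.8},
  {"x":0.2,"y":-0.1,"z":-14.4,"turn":0,"fingers":0},
  {"x":0.2,"y":-0.1,"z":-14.4,"turn":0,"fingers":0},
  {"x":0.2,"y":-0.1,"z":-14.4,"turn":0,"fingers":0},
  {"x":0.2,"y":-0.1,"z":-14.4,"turn":0,"fingers":0},
])

```text
time_s: 59.6
tool_pos: [0.491, -0.1324, 0.0771]
orientation: [0.013, 1.0, -0.001, 0.002]
wrist_force: [0.1, 0.3, 6.3]
finger_gap: 0.0546
finger_force: 42.6
```

Request:
step_arm([
  {"x":0,"y":0,"z":3,"turn":0,"fingers":0},
  {"x":0,"y":0,"z":8,"turn":0,"fingers":0},
  {"x":0,"y":0,"z":13,"turn":0,"fingers":0},
  {"x":0,"y":-1,"z":18,"turn":0,"fingers":0},
  {"x":0,"y":-1,"z":23,"turn":0,"fingers":0},
  {"x":0,"y":0,"z":28,"turn":0,"fingers":0},
  {"x":0,"y":2,"z":32,"turn":0,"fingers":0},
  {"x":0,"y":5,"z":33,"turn":0,"fingers":0},
  {"x":0,"y":9,"z":33,"turn":3,"fingers":0},
  {"x":0,"y":14,"z":33,"turn":7.3,"fingers":0},
  {"x":0,"y":19,"z":33,"turn":7.3,"fingers":0},
  {"x":0,"y":24,"z":33,"turn":7.3,"fingers":0},
])

```text
time_s: 60.8
tool_pos: [0.4889, 0.1099, 0.4062]
orientation: [-0.051, 0.999, 0.0, 0.001]
wrist_force: [0.6, 0.0, -0.7]
finger_gap: 0.0549
finger_force: 43.5
```

Run:
```python
from feet import *
c=cam("top"); save(c,"t13"); feet(c,.033,.055,(.40,.62,.29,.49)); w=pts(c)
m=((w[...,2]>.003)&(w[...,2]<.011)).astype(np.uint8); m[:, :120]=0; m[:,215:]=0
n,l,st,ce=cv2.connectedComponentsWithStats(m); i=1+np.argmax(st[1:,4]); q=w[l==i]
print("floor",st[i],q.mean(0),cv2.minAreaRect((q[:,:2]*1000).astype(np.float32)))
```

```text
foot c=(541.6,396.2) n=159 w=39.6 l=56.3 normal_deg=6.6 mean=[541.433  395.9969] zmed=0.0393 zmax=0.0507
foot c=(495.1,392.1) n=156 w=40.2 l=56.3 normal_deg=7.2 mean=[495.416  391.3673] zmed=0.0403 zmax=0.0521
floor [146 209  39  43 681] [0.4824 0.3898 0.0065] ((494.4541931152344, 391.9089050292969), (148.27073669433594, 134.9912109375), 6.126524925231934)
```

Request:
step_arm([
  {"x":-1,"y":5,"z":0,"turn":0,"fingers":0},
  {"x":-2,"y":10,"z":0,"turn":0,"fingers":0},
  {"x":-3,"y":15,"z":0,"turn":0,"fingers":0},
  {"x":-3.6,"y":20,"z":-3,"turn":0,"fingers":0},
  {"x":-3.6,"y":25,"z":-7,"turn":0,"fingers":0},
  {"x":-3.6,"y":27.8,"z":-11,"turn":0,"fingers":0},
  {"x":-3.6,"y":27.8,"z":-15,"turn":0,"fingers":0},
  {"x":-3.6,"y":27.8,"z":-20,"turn":0,"fingers":0},
  {"x":-3.6,"y":27.8,"z":-25,"turn":0,"fingers":0},
  {"x":-3.6,"y":27.8,"z":-30,"turn":0,"fingers":0},
  {"x":-3.6,"y":27.8,"z":-30,"turn":0,"fingers":0},
  {"x":-3.6,"y":27.8,"z":-30,"turn":0,"fingers":0},
])

```text
time_s: 62.05
tool_pos: [0.4534, 0.3858, 0.1048]
orientation: [-0.051, 0.999, -0.001, -0.001]
wrist_force: [-0.6, 0.0, -1.3]
finger_gap: 0.0552
finger_force: 43.6
```

Request:
step_arm([
  {"x":-0.1,"y":0.1,"z":-2,"turn":0,"fingers":0},
  {"x":-0.1,"y":0.1,"z":-4,"turn":0,"fingers":0},
  {"x":-0.1,"y":0.1,"z":-5,"turn":0,"fingers":0},
  {"x":-0.1,"y":0.1,"z":-5.7,"turn":0,"fingers":0},
  {"x":-0.1,"y":0.1,"z":-5.7,"turn":0,"fingers":0},
  {"x":-0.1,"y":0.1,"z":-5.7,"turn":0,"fingers":0},
])

```text
time_s: 62.65
tool_pos: [0.4534, 0.3875, 0.0494]
orientation: [-0.051, 0.999, 0.001, 0.001]
wrist_force: [0.5, -0.5, -1.3]
finger_gap: 0.0549
finger_force: 43.6
```

Request:
step_arm([
  {"x":0,"y":0,"z":-0.2,"turn":0,"fingers":0},
  {"x":0,"y":0,"z":-0.2,"turn":0,"fingers":0.7},
  {"x":0,"y":0,"z":-0.2,"turn":0,"fingers":0.7},
  {"x":0,"y":0,"z":-0.2,"turn":0,"fingers":0.7},
  {"x":0,"y":0,"z":4,"turn":0,"fingers":0.7},
  {"x":0,"y":0,"z":9,"turn":0,"fingers":0.8},
  {"x":0,"y":0,"z":14,"turn":0,"fingers":0.8},
  {"x":0,"y":0,"z":19,"turn":0,"fingers":0.8},
  {"x":-3,"y":-1,"z":24,"turn":0,"fingers":0.8},
  {"x":-7,"y":-4,"z":28,"turn":0,"fingers":0.8},
  {"x":-8,"y":-9,"z":30,"turn":0,"fingers":0.8},
  {"x":-8,"y":-14,"z":30,"turn":0,"fingers":0.8},
])

```text
time_s: 63.85
tool_pos: [0.3737, 0.267, 0.3478]
orientation: [-0.053, 0.999, 0.001, 0.002]
wrist_force: [1.1, -0.9, -0.0]
finger_gap: 0.077
finger_force: 0.0
```

Run:
```python
from feet import *
c=cam("top"); save(c,"t14"); feet(c,.033,.055,(.40,.62,.29,.49))
cv2.imwrite("pics/t14c.png",cv2.resize(c["img"][180:260,130:340,::-1],None,fx=3.8,fy=3.8,interpolation=cv2.INTER_CUBIC))
c=cam("side"); w=pts(c); r=w[130:280,210:330].reshape(-1,3); q=r[(r[:,2]>.255)&(r[:,2]<.30)&(r[:,1]>-.1)&(r[:,1]<.07)&(r[:,0]>.46)&(r[:,0]<.61)]; print("rod side",len(q),np.median(q,0))
```

```text
foot c=(541.3,397.2) n=159 w=39.7 l=56.8 normal_deg=6.3 mean=[541.5841 396.0699] zmed=0.0396 zmax=0.0500
foot c=(495.5,392.5) n=158 w=39.7 l=56.0 normal_deg=6.0 mean=[494.9431 391.6608] zmed=0.0400 zmax=0.0525
foot c=(449.9,387.8) n=154 w=39.1 l=56.4 normal_deg=5.2 mean=[448.9628 387.5745] zmed=0.0399 zmax=0.0492
rod side 183 [0.5354 0.039  0.2808]
```

View pics/t14c.png

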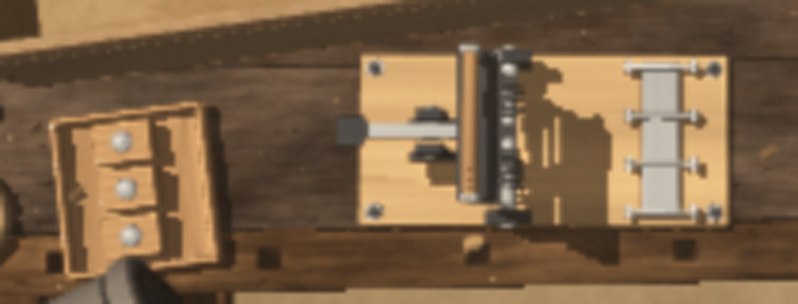

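The view shows three feet flat in the tray with glides up (crop 122,142 / 126,188 / 130,236), the bed empty and the arm hooked. Handing in.

```bash
python3 -c "
from bench import manip
print(manip.job_done())"
```

```text
the job is handed in; nothing more can be done
None
```

I handed the job in after about 64 s on the robot's clock: one blow drove the glides, all three feet lie flat and glide up in the tray, and the arm is hooked again. I did not measure how far each glide went in, and the hand-in returned no verdict.

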